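# Load the primed post caps into the drying station

## Robot

A 6-joint arm with a two-finger parallel gripper is mounted at the origin on the work surface. World frame = base frame: x ahead of the robot, y to its left, z up, the work surface at z = 0. Lengths are in m, angles in degrees, forces in N, time in s.
With the tool pointing down it reaches from about 0.225 to 0.725 m from the base axis. Payload 3.1 kg.
Tool frame: the origin (TCP) lies between the finger pads; the fingertips stand 17 mm ahead of it and the grasp point (between the pads) lies 2 mm behind it; z points along the fingers, y is the line along which they close (so a half turn about z gives the same grasp; the last joint's range is limited). The gripper opens to 85 mm and grips with 20 to 120 N. Pads are 22 mm wide; open, the fingers measure 114 mm over their backs; the gripper's body (76 mm by 85 mm) begins 54 mm behind the grasp point. The pads swing forward as they close: fully open they stand 13 mm farther back than shut.
Start: joints at [59.943, 2.75, 5.684, 92.934, 0, 82.678], TCP at [0.203, 0.484, 0.248] pointing down, gripper open.
Joint ranges: [-166.93, 166.93], [-56.73, 111.36], [-69.38, 81.34], [-121.58, 131.49], [-85.45, 84.26], [-180, 180]. Speed limits (degrees/s): [159.86, 159.86, 180, 180, 180, 180].

## Interface

Orientations are given as a 3x3 rotation matrix whose columns are the frame's x, y, z axes.
In Python, from bench import bot gives the robot as it stands.
- The arm moves only by the tool jog_arm, never from a script. Its argument "commands" is a list of rows, each an object with "dr": the turn, a rotation vector about the world's x, y, z normalised to -1 to 1, where 1 is 60 degrees, a list of three; "translation": the shift along the world's x, y, z normalised to -1 to 1, where 1 is 40 cm, a list of three; "grip": the opening, from 0 (shut) to 1 (fully open). In form: [{"dr": [rx, ry, rz], "translation": [x, y, z], "grip": grip}, ...]. A call has 1 to 20 rows; each row is the pose to reach, as a shift and turn from the pose commanded when the call began; what a row does not reach only later rows make up. A row lasts 1/10 s, in which the tool goes at most 50 mm and 8.59 degrees, less where a joint would pass 70% of its speed; a pose out of reach is approached as far as the arm can. A call with a number of a shift or a turn outside -1 to 1 is refused whole. A call with a gripper value outside its range is refused whole. The fingers move at their own pace and stop on an object; "squeeze" is the grip in N (left out, the last holds). Time passes only in rows, so rows that repeat a pose let the fingers close. It gives the time, the measured TCP pose, the force, the opening and the grip force at its end, in the units of the state.
- bot.state(): the state, without advancing time (a new reading comes with each control period).
- bot.grab_frame(name): name is "scene" or "top"; returns the picture (400x640x3 uint8, red, green, blue); there is no depth.
- bot.camera_model(name): a dict with "fx", "fy", "cx", "cy" (pixels), "extrinsics" (4x4, takes a point from world to camera coordinates). Camera axes: x right, y down, z forward; pixel columns grow to the right and rows downward; lengths in m; the calibration is good to about 2 mm. A picture is of the moment at which its call begins. camera_model takes no time and is no camera call.
- bot.sign_off(): hands the job in; it is judged then, once.
The state is a dict: "time": time; "joints": joint angles; "joint_velocities": joint speeds; "effort": joint torques, N m; "position": TCP position; "tcp_rot": TCP orientation; "force": force on the tool from outside, world axes, zero at the start; "moment": the same for the moment, N m; "opening": finger opening in m; "grasp_force": force on a finger pad.
Only numpy, scipy, OpenCV 4.12 (cv2) and the standard library are available. Lean on these libraries where they do the work, as an engineer would, in place of code of your own. Each camera call takes 0.05 s, during which the arm holds its last target. There are 200 camera calls.

## Task

Draw the drying station's carriage fully out to its loading stop. Lift every post cap up off its hook stand and seat it squarely down over a free spigot of the carriage, then push the loaded carriage in between the heater panels by its handle until the spring catch snaps and it is fully home. Leave the hook stands standing and the other things on the bench where they are.

Things in the scene. Friction and masses are not known exactly. Their poses are not given: they have to be found in the camera images.
- station: infrared drying station fixed to the bench: grey bed 375 x 262 x 12 mm, two upright silver heater panels 125 mm high over its far half, a grey control box 110 mm high at the far end; the carriage slides on it. Origin: on the bench, under the middle of the carriage deck when that is fully out. x = slide direction, in between the panels; z up
- carriage (a joint): travel of the steel carriage, m, along the station's x: 0 = fully out at the loading stop, 0.120 = fully home at the end stop. Friction about 1.5 N. A sprung side catch is met at about 0.100; pushing over it takes about 6 N (push slowly, a fast impact reads higher), and past about 0.113 it snaps the carriage home and holds it
- handle (a point): grip point on the carriage's handle, an upright black round post of 16 mm diameter standing on the carriage's near end, its top 18 mm above this point and the carriage deck 34 mm below it
- spigot0 (a point): round steel spigot, 38 mm across, 20 mm high, tapered top, on the carriage deck; one of six in two rows of three, 72 mm apart. This point: centre of its foot, on the deck surface, 36 mm above the bench; z up. A cap goes over it with 3 mm play all round until its rim rests on the deck, the cap's origin then on this point
- spigot1 (a point): round steel spigot, 38 mm across, 20 mm high, tapered top, on the carriage deck; one of six in two rows of three, 72 mm apart. This point: centre of its foot, on the deck surface, 36 mm above the bench; z up. A cap goes over it with 3 mm play all round until its rim rests on the deck, the cap's origin then on this point
- spigot2 (a point): round steel spigot, 38 mm across, 20 mm high, tapered top, on the carriage deck; one of six in two rows of three, 72 mm apart. This point: centre of its foot, on the deck surface, 36 mm above the bench; z up. A cap goes over it with 3 mm play all round until its rim rests on the deck, the cap's origin then on this point
- spigot3 (a point): round steel spigot, 38 mm across, 20 mm high, tapered top, on the carriage deck; one of six in two rows of three, 72 mm apart. This point: centre of its foot, on the deck surface, 36 mm above the bench; z up. A cap goes over it with 3 mm play all round until its rim rests on the deck, the cap's origin then on this point
- spigot4 (a point): round steel spigot, 38 mm across, 20 mm high, tapered top, on the carriage deck; one of six in two rows of three, 72 mm apart. This point: centre of its foot, on the deck surface, 36 mm above the bench; z up. A cap goes over it with 3 mm play all round until its rim rests on the deck, the cap's origin then on this point
- spigot5 (a point): round steel spigot, 38 mm across, 20 mm high, tapered top, on the carriage deck; one of six in two rows of three, 72 mm apart. This point: centre of its foot, on the deck surface, 36 mm above the bench; z up. A cap goes over it with 3 mm play all round until its rim rests on the deck, the cap's origin then on this point
- cap0: grey-primed steel post cap (may be absent), 0.16-0.29 kg: round skirt 56 mm across, 30 mm high, open below (44 mm bore, 25 mm deep); on top a ball knob 28 mm across on a 16 mm neck. Origin: centre of the skirt's lower rim, z up; the shoulder is 37 mm, the ball's centre 60 mm, the top 74 mm above it. Starts hanging over the tip of a hook stand
- cap1: grey-primed steel post cap (may be absent), 0.16-0.29 kg: round skirt 56 mm across, 30 mm high, open below (44 mm bore, 25 mm deep); on top a ball knob 28 mm across on a 16 mm neck. Origin: centre of the skirt's lower rim, z up; the shoulder is 37 mm, the ball's centre 60 mm, the top 74 mm above it. Starts hanging over the tip of a hook stand
- cap2: grey-primed steel post cap (may be absent), 0.16-0.29 kg: round skirt 56 mm across, 30 mm high, open below (44 mm bore, 25 mm deep); on top a ball knob 28 mm across on a 16 mm neck. Origin: centre of the skirt's lower rim, z up; the shoulder is 37 mm, the ball's centre 60 mm, the top 74 mm above it. Starts hanging over the tip of a hook stand
- cap3: grey-primed steel post cap (may be absent), 0.16-0.29 kg: round skirt 56 mm across, 30 mm high, open below (44 mm bore, 25 mm deep); on top a ball knob 28 mm across on a 16 mm neck. Origin: centre of the skirt's lower rim, z up; the shoulder is 37 mm, the ball's centre 60 mm, the top 74 mm above it. Starts hanging over the tip of a hook stand
- cap4: grey-primed steel post cap (may be absent), 0.16-0.29 kg: round skirt 56 mm across, 30 mm high, open below (44 mm bore, 25 mm deep); on top a ball knob 28 mm across on a 16 mm neck. Origin: centre of the skirt's lower rim, z up; the shoulder is 37 mm, the ball's centre 60 mm, the top 74 mm above it. Starts hanging over the tip of a hook stand
- cap5: grey-primed steel post cap (may be absent), 0.16-0.29 kg: round skirt 56 mm across, 30 mm high, open below (44 mm bore, 25 mm deep); on top a ball knob 28 mm across on a 16 mm neck. Origin: centre of the skirt's lower rim, z up; the shoulder is 37 mm, the ball's centre 60 mm, the top 74 mm above it. Starts hanging over the tip of a hook stand
- stand0: loose dark steel hook stand, 0.75 kg: foot 94 x 66 x 12 mm; a bent rod rises from the foot's +x end, turns to -x, then up to a flat tip disc 34 mm across, top 115 mm above the bench. Origin: on the bench straight below the tip (foot from -30 to +64 mm in x); z up. A hanging cap's origin is 90 mm above this point; the tip reaches 25 mm into the cap
- stand1: loose dark steel hook stand, 0.75 kg: foot 94 x 66 x 12 mm; a bent rod rises from the foot's +x end, turns to -x, then up to a flat tip disc 34 mm across, top 115 mm above the bench. Origin: on the bench straight below the tip (foot from -30 to +64 mm in x); z up. A hanging cap's origin is 90 mm above this point; the tip reaches 25 mm into the cap
- stand2: loose dark steel hook stand, 0.75 kg: foot 94 x 66 x 12 mm; a bent rod rises from the foot's +x end, turns to -x, then up to a flat tip disc 34 mm across, top 115 mm above the bench. Origin: on the bench straight below the tip (foot from -30 to +64 mm in x); z up. A hanging cap's origin is 90 mm above this point; the tip reaches 25 mm into the cap
- stand3: loose dark steel hook stand, 0.75 kg: foot 94 x 66 x 12 mm; a bent rod rises from the foot's +x end, turns to -x, then up to a flat tip disc 34 mm across, top 115 mm above the bench. Origin: on the bench straight below the tip (foot from -30 to +64 mm in x); z up. A hanging cap's origin is 90 mm above this point; the tip reaches 25 mm into the cap
- stand4: loose dark steel hook stand, 0.75 kg: foot 94 x 66 x 12 mm; a bent rod rises from the foot's +x end, turns to -x, then up to a flat tip disc 34 mm across, top 115 mm above the bench. Origin: on the bench straight below the tip (foot from -30 to +64 mm in x); z up. A hanging cap's origin is 90 mm above this point; the tip reaches 25 mm into the cap
- stand5: loose dark steel hook stand, 0.75 kg: foot 94 x 66 x 12 mm; a bent rod rises from the foot's +x end, turns to -x, then up to a flat tip disc 34 mm across, top 115 mm above the bench. Origin: on the bench straight below the tip (foot from -30 to +64 mm in x); z up. A hanging cap's origin is 90 mm above this point; the tip reaches 25 mm into the cap
- spraycan: a grey can, 60 mm across and 160 mm high; a bystander
- tape: a paper-coloured roll of tape, 90 mm across, 24 mm high; a bystander
- tube_offcut: an offcut of square steel tube, 90 x 50 x 50 mm; a bystander
Things that resemble listed ones, but are neither listed nor needed, are in the scene too. Leave any red look-alike of the stand3 alone.

How it is judged (in metres and radians):
On the way, in this order (a step that is already met when the one before it is completed fails the run):
1. the carriage is drawn fully out against its loading stop (value of joint carriage below 0.006 m), for 0.2 s.
2. every cap is seated over a spigot while the carriage is still out (((horizontal distance between cap0 and spigot0 below 0.006 m and z of cap0 in the frame of spigot0 between -0.004 and 0.004 m) or (horizontal distance between cap0 and spigot1 below 0.006 m and z of cap0 in the frame of spigot1 between -0.004 and 0.004 m) or (horizontal distance between cap0 and spigot2 below 0.006 m and z of cap0 in the frame of spigot2 between -0.004 and 0.004 m) or (horizontal distance between cap0 and spigot3 below 0.006 m and z of cap0 in the frame of spigot3 between -0.004 and 0.004 m) or (horizontal distance between cap0 and spigot4 below 0.006 m and z of cap0 in the frame of spigot4 between -0.004 and 0.004 m) or (horizontal distance between cap0 and spigot5 below 0.006 m and z of cap0 in the frame of spigot5 between -0.004 and 0.004 m)) and angle between each of cap0, cap1, cap2, cap3, cap4, cap5's own z axis and vertical below 0.1 rad and ((horizontal distance between cap1 and spigot0 below 0.006 m and z of cap1 in the frame of spigot0 between -0.004 and 0.004 m) or (horizontal distance between cap1 and spigot1 below 0.006 m and z of cap1 in the frame of spigot1 between -0.004 and 0.004 m) or (horizontal distance between cap1 and spigot2 below 0.006 m and z of cap1 in the frame of spigot2 between -0.004 and 0.004 m) or (horizontal distance between cap1 and spigot3 below 0.006 m and z of cap1 in the frame of spigot3 between -0.004 and 0.004 m) or (horizontal distance between cap1 and spigot4 below 0.006 m and z of cap1 in the frame of spigot4 between -0.004 and 0.004 m) or (horizontal distance between cap1 and spigot5 below 0.006 m and z of cap1 in the frame of spigot5 between -0.004 and 0.004 m)) and ((horizontal distance between cap2 and spigot0 below 0.006 m and z of cap2 in the frame of spigot0 between -0.004 and 0.004 m) or (horizontal distance between cap2 and spigot1 below 0.006 m and z of cap2 in the frame of spigot1 between -0.004 and 0.004 m) or (horizontal distance between cap2 and spigot2 below 0.006 m and z of cap2 in the frame of spigot2 between -0.004 and 0.004 m) or (horizontal distance between cap2 and spigot3 below 0.006 m and z of cap2 in the frame of spigot3 between -0.004 and 0.004 m) or (horizontal distance between cap2 and spigot4 below 0.006 m and z of cap2 in the frame of spigot4 between -0.004 and 0.004 m) or (horizontal distance between cap2 and spigot5 below 0.006 m and z of cap2 in the frame of spigot5 between -0.004 and 0.004 m)) and ((horizontal distance between cap3 and spigot0 below 0.006 m and z of cap3 in the frame of spigot0 between -0.004 and 0.004 m) or (horizontal distance between cap3 and spigot1 below 0.006 m and z of cap3 in the frame of spigot1 between -0.004 and 0.004 m) or (horizontal distance between cap3 and spigot2 below 0.006 m and z of cap3 in the frame of spigot2 between -0.004 and 0.004 m) or (horizontal distance between cap3 and spigot3 below 0.006 m and z of cap3 in the frame of spigot3 between -0.004 and 0.004 m) or (horizontal distance between cap3 and spigot4 below 0.006 m and z of cap3 in the frame of spigot4 between -0.004 and 0.004 m) or (horizontal distance between cap3 and spigot5 below 0.006 m and z of cap3 in the frame of spigot5 between -0.004 and 0.004 m)) and ((horizontal distance between cap4 and spigot0 below 0.006 m and z of cap4 in the frame of spigot0 between -0.004 and 0.004 m) or (horizontal distance between cap4 and spigot1 below 0.006 m and z of cap4 in the frame of spigot1 between -0.004 and 0.004 m) or (horizontal distance between cap4 and spigot2 below 0.006 m and z of cap4 in the frame of spigot2 between -0.004 and 0.004 m) or (horizontal distance between cap4 and spigot3 below 0.006 m and z of cap4 in the frame of spigot3 between -0.004 and 0.004 m) or (horizontal distance between cap4 and spigot4 below 0.006 m and z of cap4 in the frame of spigot4 between -0.004 and 0.004 m) or (horizontal distance between cap4 and spigot5 below 0.006 m and z of cap4 in the frame of spigot5 between -0.004 and 0.004 m)) and ((horizontal distance between cap5 and spigot0 below 0.006 m and z of cap5 in the frame of spigot0 between -0.004 and 0.004 m) or (horizontal distance between cap5 and spigot1 below 0.006 m and z of cap5 in the frame of spigot1 between -0.004 and 0.004 m) or (horizontal distance between cap5 and spigot2 below 0.006 m and z of cap5 in the frame of spigot2 between -0.004 and 0.004 m) or (horizontal distance between cap5 and spigot3 below 0.006 m and z of cap5 in the frame of spigot3 between -0.004 and 0.004 m) or (horizontal distance between cap5 and spigot4 below 0.006 m and z of cap5 in the frame of spigot4 between -0.004 and 0.004 m) or (horizontal distance between cap5 and spigot5 below 0.006 m and z of cap5 in the frame of spigot5 between -0.004 and 0.004 m)) and value of joint carriage below 0.03 m), for 0.2 s.
3. the loaded carriage is pushed past the catch, fully home (value of joint carriage above 0.1165 m), for 0.2 s.
At the end, for the whole second after the job is handed in: Every cap present stands over a spigot with its rim on the deck (its origin within 6 mm sideways and 4 mm in height of the spigot's foot, tilted less than 0.1 rad) and at rest; the carriage is home past the catch (joint above 0.1165 m); all hook stands are upright (tilt under 0.15 rad) (((horizontal distance between cap0 and spigot0 below 0.006 m and z of cap0 in the frame of spigot0 between -0.004 and 0.004 m) or (horizontal distance between cap0 and spigot1 below 0.006 m and z of cap0 in the frame of spigot1 between -0.004 and 0.004 m) or (horizontal distance between cap0 and spigot2 below 0.006 m and z of cap0 in the frame of spigot2 between -0.004 and 0.004 m) or (horizontal distance between cap0 and spigot3 below 0.006 m and z of cap0 in the frame of spigot3 between -0.004 and 0.004 m) or (horizontal distance between cap0 and spigot4 below 0.006 m and z of cap0 in the frame of spigot4 between -0.004 and 0.004 m) or (horizontal distance between cap0 and spigot5 below 0.006 m and z of cap0 in the frame of spigot5 between -0.004 and 0.004 m)) and angle between each of cap0, cap1, cap2, cap3, cap4, cap5's own z axis and vertical below 0.1 rad and ((horizontal distance between cap1 and spigot0 below 0.006 m and z of cap1 in the frame of spigot0 between -0.004 and 0.004 m) or (horizontal distance between cap1 and spigot1 below 0.006 m and z of cap1 in the frame of spigot1 between -0.004 and 0.004 m) or (horizontal distance between cap1 and spigot2 below 0.006 m and z of cap1 in the frame of spigot2 between -0.004 and 0.004 m) or (horizontal distance between cap1 and spigot3 below 0.006 m and z of cap1 in the frame of spigot3 between -0.004 and 0.004 m) or (horizontal distance between cap1 and spigot4 below 0.006 m and z of cap1 in the frame of spigot4 between -0.004 and 0.004 m) or (horizontal distance between cap1 and spigot5 below 0.006 m and z of cap1 in the frame of spigot5 between -0.004 and 0.004 m)) and ((horizontal distance between cap2 and spigot0 below 0.006 m and z of cap2 in the frame of spigot0 between -0.004 and 0.004 m) or (horizontal distance between cap2 and spigot1 below 0.006 m and z of cap2 in the frame of spigot1 between -0.004 and 0.004 m) or (horizontal distance between cap2 and spigot2 below 0.006 m and z of cap2 in the frame of spigot2 between -0.004 and 0.004 m) or (horizontal distance between cap2 and spigot3 below 0.006 m and z of cap2 in the frame of spigot3 between -0.004 and 0.004 m) or (horizontal distance between cap2 and spigot4 below 0.006 m and z of cap2 in the frame of spigot4 between -0.004 and 0.004 m) or (horizontal distance between cap2 and spigot5 below 0.006 m and z of cap2 in the frame of spigot5 between -0.004 and 0.004 m)) and ((horizontal distance between cap3 and spigot0 below 0.006 m and z of cap3 in the frame of spigot0 between -0.004 and 0.004 m) or (horizontal distance between cap3 and spigot1 below 0.006 m and z of cap3 in the frame of spigot1 between -0.004 and 0.004 m) or (horizontal distance between cap3 and spigot2 below 0.006 m and z of cap3 in the frame of spigot2 between -0.004 and 0.004 m) or (horizontal distance between cap3 and spigot3 below 0.006 m and z of cap3 in the frame of spigot3 between -0.004 and 0.004 m) or (horizontal distance between cap3 and spigot4 below 0.006 m and z of cap3 in the frame of spigot4 between -0.004 and 0.004 m) or (horizontal distance between cap3 and spigot5 below 0.006 m and z of cap3 in the frame of spigot5 between -0.004 and 0.004 m)) and ((horizontal distance between cap4 and spigot0 below 0.006 m and z of cap4 in the frame of spigot0 between -0.004 and 0.004 m) or (horizontal distance between cap4 and spigot1 below 0.006 m and z of cap4 in the frame of spigot1 between -0.004 and 0.004 m) or (horizontal distance between cap4 and spigot2 below 0.006 m and z of cap4 in the frame of spigot2 between -0.004 and 0.004 m) or (horizontal distance between cap4 and spigot3 below 0.006 m and z of cap4 in the frame of spigot3 between -0.004 and 0.004 m) or (horizontal distance between cap4 and spigot4 below 0.006 m and z of cap4 in the frame of spigot4 between -0.004 and 0.004 m) or (horizontal distance between cap4 and spigot5 below 0.006 m and z of cap4 in the frame of spigot5 between -0.004 and 0.004 m)) and ((horizontal distance between cap5 and spigot0 below 0.006 m and z of cap5 in the frame of spigot0 between -0.004 and 0.004 m) or (horizontal distance between cap5 and spigot1 below 0.006 m and z of cap5 in the frame of spigot1 between -0.004 and 0.004 m) or (horizontal distance between cap5 and spigot2 below 0.006 m and z of cap5 in the frame of spigot2 between -0.004 and 0.004 m) or (horizontal distance between cap5 and spigot3 below 0.006 m and z of cap5 in the frame of spigot3 between -0.004 and 0.004 m) or (horizontal distance between cap5 and spigot4 below 0.006 m and z of cap5 in the frame of spigot4 between -0.004 and 0.004 m) or (horizontal distance between cap5 and spigot5 below 0.006 m and z of cap5 in the frame of spigot5 between -0.004 and 0.004 m)) and value of joint carriage above 0.1165 m and linear speed of each of cap0, cap1, cap2, cap3, cap4, cap5 below 0.03 m/s and angle between each of stand0, stand1, stand2, stand3, stand4, stand5's own z axis and vertical below 0.15 rad); the robot touches nothing.
It fails at once if the spraycan is shoved more than 5 cm from its place (distance of spraycan from where it was at the start of the episode above 0.05 m).
It fails at once if the tape is shoved more than 5 cm from its place (distance of tape from where it was at the start of the episode above 0.05 m).
It fails at once if the tube offcut is shoved more than 5 cm from its place (distance of tube_offcut from where it was at the start of the episode above 0.05 m).
Of cap0, cap1, cap2, cap3, cap4, cap5 only 4 to 6 are there at a start; the rules pass over those that are not, and their reading is None.
At some moment in a run one of stand0, stand1, stand2, stand3, stand4, stand5 may be knocked a few centimetres aside while the robot is not near it.
It also fails if it takes over 210 s, if anything falls off the work surface, if the arm or the gripper's body presses on something with over 40 N, if the wrist force passes 120 N, or if a joint passes its speed limit or range.

## Working session

There is one attempt and no reset: what is moved stays moved. The work goes in short steps, Python scripts to look and compute and a tool call to move; the robot and the scene stay as the last step left them, time stands still between calls to the robot, and variables do not carry over. Pictures are saved under pics/ and viewed, at most 14 in all, crops included, and the job is handed in when it is done.

Besides the shell and the picture viewer there is one more tool, called after "Call:" as name([rows], argument=value, ...), one row to a line, values as JSON. jog_arm: Moves the arm, as the interface text tells. Scaled input: -1 to 1 covers 40 cm each way for a shift and 60 degrees each way for a turn. Its arguments: {"type":"object","properties":{"commands":{"type":"array","items":{"type":"object","properties":{"dr":{"type":"array","items":{"type":"number","minimum":-1,"maximum":1}},"translation":{"type":"array","items":{"type":"number","minimum":-1,"maximum":1}},"grip":{"type":"number"}}}},"squeeze":{"type":"number"}},"required":["commands"]}

```bash
mkdir -p pics
python3 - <<'E'
from bench import bot
import cv2,numpy as np
for n in("scene","top"):
    cv2.imwrite(f"pics/{n}0.png",bot.grab_frame(n)[:,:,::-1])
    m=bot.camera_model(n);print(n,m["fx"],m["fy"],m["cx"],m["cy"]);print(np.round(m["extrinsics"],4))
s=bot.state();print(s["time"],s["position"],s["tcp_rot"],s["opening"])
E
```

```text
scene 472.9216978003906 472.9216978003906 319.74390357072315 197.6482006285587
[[ 1.7900e-02  9.9960e-01  2.0500e-02 -1.0100e-01]
 [ 7.4590e-01  3.0000e-04 -6.6610e-01 -3.2310e-01]
 [-6.6590e-01  2.7200e-02 -7.4560e-01  1.5777e+00]
 [ 0.0000e+00  0.0000e+00  0.0000e+00  1.0000e+00]]
top 375.69711856153805 375.69711856153805 319.96251101326374 200.08103032352074
[[-0.0019 -1.      0.0043  0.067 ]
 [-0.9987  0.0017 -0.0511  0.5062]
 [ 0.0511 -0.0044 -0.9987  1.15  ]
 [ 0.      0.      0.      1.    ]]
0.1 [0.20263708 0.48373814 0.24721766] [[-9.22304541e-01  3.86462351e-01 -1.08885354e-03]
 [ 3.86463788e-01  9.22302648e-01 -1.88822814e-03]
 [ 2.74523413e-04 -2.16232385e-03 -9.99997624e-01]] 0.08547996091668471
```

View pics/scene0.png

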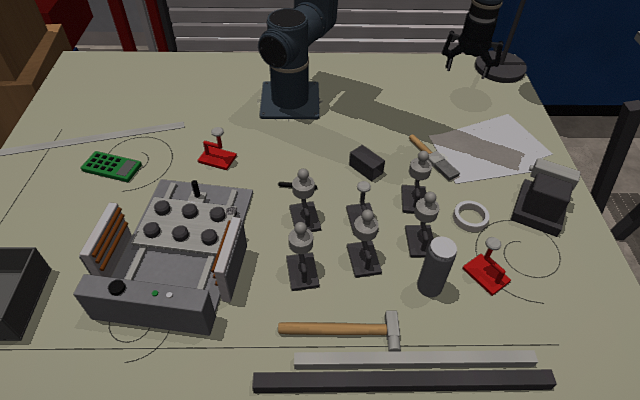

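View pics/top0.png

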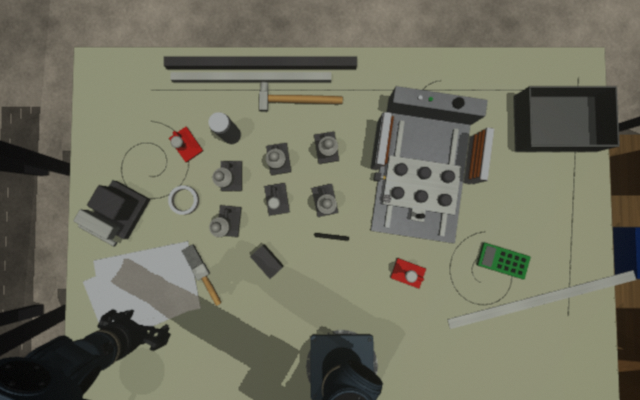

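Run:
```python
import cv2,numpy as np
t=cv2.imread("pics/top0.png");s=cv2.imread("pics/scene0.png")
a=cv2.resize(t[80:250,365:500],None,fx=3.5,fy=3.5,interpolation=cv2.INTER_CUBIC)
cv2.imwrite("pics/ct.png",a)
b=cv2.resize(t[125:245,200:350],None,fx=5,fy=5,interpolation=cv2.INTER_CUBIC)
cv2.imwrite("pics/cc.png",b)
c=cv2.resize(s[140:310,70:450],None,fx=2.1,fy=2.1,interpolation=cv2.INTER_CUBIC)
cv2.imwrite("pics/cs.png",c)
```

```text
(no output)
```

View pics/ct.png

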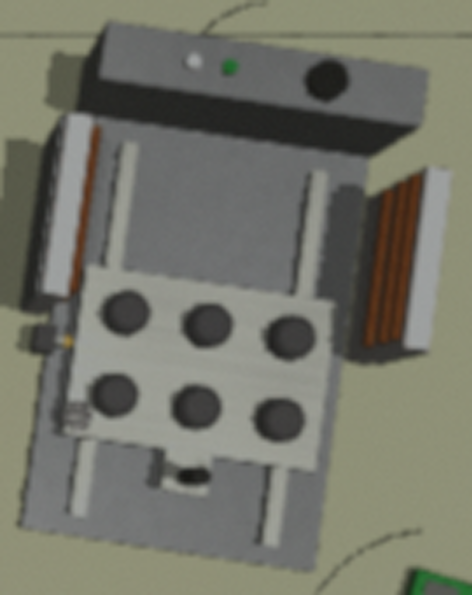

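View pics/cc.png

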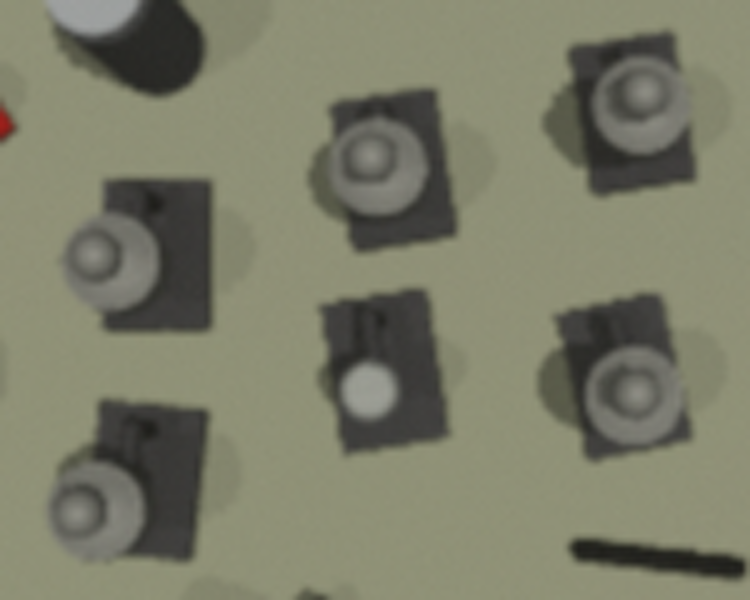

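View pics/cs.png

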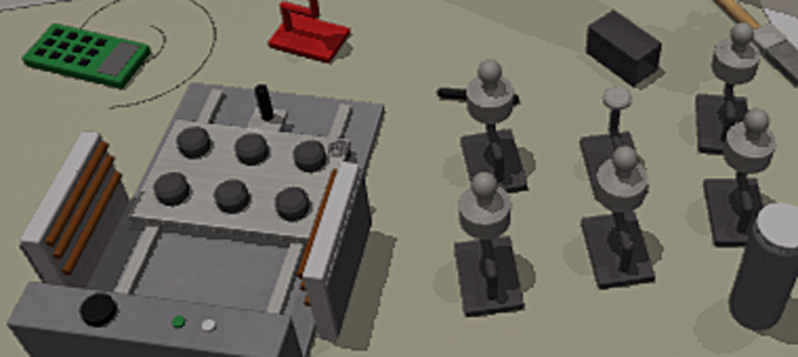

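```bash
cat > h.py <<'E'
import cv2,numpy as np
from scipy.optimize import least_squares
from bench import bot
M={n:bot.camera_model(n) for n in("scene","top")}
def proj(n,P):
    m=M[n];P=np.atleast_2d(P);E=np.array(m["extrinsics"]);c=P@E[:3,:3].T+E[:3,3]
    return np.c_[m["fx"]*c[:,0]/c[:,2]+m["cx"],m["fy"]*c[:,1]/c[:,2]+m["cy"]]
def tri(ps,pt,z=None):
    r=least_squares(lambda X:np.r_[(proj("scene",X)-ps).ravel(),(proj("top",X)-pt).ravel()],[.45,0,.1])
    return r.x,r.fun
G=np.array([[i,j] for i in(-.036,.036) for j in(-.072,0,.072)])
def spig(p,z):
    c,s=np.cos(p[2]),np.sin(p[2]);return np.c_[G@np.array([[c,s],[-s,c]])+p[:2],np.full(6,z)]
def blobs(img,box,thr):
    x0,y0,x1,y1=box;g=cv2.cvtColor(img,cv2.COLOR_RGB2GRAY)[y0:y1,x0:x1]
    g=cv2.resize(g,None,fx=4,fy=4,interpolation=cv2.INTER_CUBIC)
    n,l,st,ce=cv2.connectedComponentsWithStats((g<thr).astype(np.uint8))
    return [((ce[i]+.5)/4-.5+[x0,y0],st[i,4]/16,st[i,2:4]/4) for i in range(1,n) if st[i,4]>500]
E
python3 - <<'E'
from h import *
top=[(328.6,143.6),(274.4,156.4),(219,176),(215.6,226.8),(327,203.6)]
sc=[(300.5,227.6),(367.6,216.2),(430,197.6),(422.9,158.1),(302.9,174.8)]
for n,a,b in zip("ABCDE",sc,top):
    x,f=tri(a,b);print(n,x.round(4),f.round(2))
t=cv2.imread("pics/top0.png")[:,:,::-1];s=cv2.imread("pics/scene0.png")[:,:,::-1]
for im,box in((t,(380,155,465,210)),(s,(140,195,232,248))):
    for c,a,w in blobs(im,box,90):print(c.round(2),a,w)
E
```

```text
A [0.6548 0.0436 0.1503] [-0.29 -0.01 -0.36 -0.  ]
B [0.6202 0.1933 0.147 ] [-0.43  0.02 -0.53 -0.03]
C [0.566  0.3437 0.1489] [-0.22  0.03 -0.25 -0.02]
D [0.427  0.3517 0.1434] [ 0.12 -0.01  0.13  0.01]
E [0.4899 0.048  0.1465] [-0.2  -0.   -0.22 -0.  ]
[385.3  164.81] 77.5 [ 9.25 21.25]
[461.01 166.02] 171.5625 [ 9.5  28.25]
[400.29 168.97] 133.1875 [14.   12.75]
[423.71 172.53] 138.5625 [14.   12.25]
[447.27 176.03] 143.3125 [14.5  12.75]
[382.12 190.08] 89.8125 [ 6. 32.]
[396.86 192.43] 132.5 [13.75 12.25]
[420.48 195.89] 137.0625 [13.75 12.25]
[444.15 199.49] 141.1875 [14.25 12.25]
[202.58 197.95] 63.9375 [16.    8.25]
[162.28 207.8 ] 210.875 [17.75 15.75]
[189.67 210.95] 206.1875 [17.   15.25]
[217.48 214.25] 204.875 [17.25 15.75]
[224.29 234.27] 64.125 [11.  27.5]
[151.72 229.87] 229.4375 [18.75 16.5 ]
[180.3  233.44] 226.625 [18.   16.25]
[209.15 236.99] 229.0625 [17.75 17.  ]
[149.84 246.18] 61.25 [28.75  3.75]
```

```bash
cat >> h.py <<'E'
def fitsp(t,s,z=None):
    def f(p):
        P=spig(p,p[3]);r=[]
        for n,b in(("top",t),("scene",s)):
            q=proj(n,P);d=np.linalg.norm(q[:,None]-np.array(b)[None],axis=2);r.append((q-np.array(b)[d.argmin(1)]).ravel())
        return np.concatenate(r)
    return least_squares(f,[.58,-.22,-.14,.046])
E
python3 - <<'E'
from h import *
t=[(400.29,168.97),(423.71,172.53),(447.27,176.03),(396.86,192.43),(420.48,195.89),(444.15,199.49)]
s=[(162.28,207.8),(189.67,210.95),(217.48,214.25),(151.72,229.87),(180.3,233.44),(209.15,236.99)]
r=fitsp(t,s);print(r.x.round(4),abs(r.fun).max());p=r.x
R=np.array([[np.cos(p[2]),-np.sin(p[2])],[np.sin(p[2]),np.cos(p[2])]])
# handle: top px, scene px from crops
x,f=tri((263/2.1+70,92/2.1+140),(180/3.5+365,476/3.5+80));print(x,f.round(2))
print("handle local",(x[:2]-p[:2])@R)
# bed near corners z=.012 top view
for px in((20/3.5+365,527/3.5+80),(316/3.5+365,571/3.5+80)):
    q=least_squares(lambda X:(proj("top",[X[0],X[1],.012])-px).ravel(),[.4,-.2]).x;print(q,(q-p[:2])@R)
E
```

```text
[ 0.5524 -0.2431 -0.1523  0.0429] 0.13342290283083003
[ 0.45648369 -0.22198889  0.07804479] [ 2.07  0.29  2.38 -0.16]
handle local [-0.09801229  0.00635873]
[ 0.41191526 -0.09037135] [-0.16202907  0.12969313]
[ 0.37272527 -0.35099758] [-0.16123324 -0.1338619 ]
```

Run:
```python
from h import *
p=[.5524,-.2431,-.1523];R=np.array([[np.cos(p[2]),-np.sin(p[2])],[np.sin(p[2]),np.cos(p[2])]])
x,f=tri((262/2.1+70,90/2.1+140),(200/3.5+365,477/3.5+80));print(x,f.round(2),(x[:2]-p[:2])@R)
for lx in(-.09,-.095,-.1):
  P=np.r_[R@[lx,0]+p[:2],.085];print(P, (proj("scene",P)-[70,140])*2.1,(proj("top",P)-[365,80])*3.5)
s=bot.state();print(s["joints"])
```

```text
[ 0.45504315 -0.22925631  0.08138217] [-0.46 -0.07 -0.53  0.04] [-0.09833017 -0.00108675]
[ 0.46344177 -0.22944593  0.085     ] [[259.23862283  92.83507502]] [[199.41331005 466.95002205]]
[ 0.45849965 -0.22868737  0.085     ] [[260.52179965  89.86930395]] [[198.59305173 472.91907099]]
[ 0.45355752 -0.22792881  0.085     ] [[261.79793039  86.91981828]] [[197.77240817 478.89092338]]
[ 5.99428595e+01  2.78913604e+00  5.59920427e+00  9.29349547e+01
 -1.89821980e-04  8.26774877e+01]
```

Call:
jog_arm([
  {"translation": [0.3175, -0.89, 0], "dr": [0, 0, 0.233], "grip": 0.6},
  {"translation": [0.3175, -0.89, 0], "dr": [0, 0, 0.233], "grip": 0.6},
  {"translation": [0.3175, -0.89, 0], "dr": [0, 0, 0.233], "grip": 0.6},
  {"translation": [0.3175, -0.89, 0], "dr": [0, 0, 0.233], "grip": 0.6},
  {"translation": [0.3175, -0.89, 0], "dr": [0, 0, 0.233], "grip": 0.6},
  {"translation": [0.3175, -0.89, 0], "dr": [0, 0, 0.233], "grip": 0.6},
  {"translation": [0.3175, -0.89, 0], "dr": [0, 0, 0.233], "grip": 0.6},
  {"translation": [0.3175, -0.89, 0], "dr": [0, 0, 0.233], "grip": 0.6},
  {"translation": [0.3175, -0.89, 0], "dr": [0, 0, 0.233], "grip": 0.6},
  {"translation": [0.3175, -0.89, 0], "dr": [0, 0, 0.233], "grip": 0.6},
], squeeze=60)

```text
time: 1.1
position: [0.3298, 0.1278, 0.248]
tcp_rot: [[-0.988, 0.155, -0.001], [0.155, 0.988, 0.0], [0.001, 0.0, -1.0]]
force: [-0.1, -0.0, 0.2]
opening: 0.0509
grasp_force: 0.0
```

Call:
jog_arm([
  {"translation": [0.3155, -0.89, 0], "grip": 0.6},
  {"translation": [0.3155, -0.89, 0], "grip": 0.6},
  {"translation": [0.3155, -0.89, 0], "grip": 0.6},
  {"translation": [0.3155, -0.89, 0], "grip": 0.6},
  {"translation": [0.3155, -0.89, 0], "grip": 0.6},
  {"translation": [0.3155, -0.89, 0], "grip": 0.6},
  {"translation": [0.3155, -0.89, 0], "grip": 0.6},
  {"translation": [0.3155, -0.89, 0], "grip": 0.6},
  {"translation": [0.3155, -0.89, -0.1], "grip": 0.6},
  {"translation": [0.3155, -0.89, -0.2], "grip": 0.6},
  {"translation": [0.3155, -0.89, -0.25], "grip": 0.6},
  {"translation": [0.3155, -0.89, -0.3], "grip": 0.6},
  {"translation": [0.3155, -0.89, -0.35], "grip": 0.6},
  {"translation": [0.3155, -0.89, -0.4], "grip": 0.6},
  {"translation": [0.3155, -0.89, -0.45], "grip": 0.6},
  {"translation": [0.3155, -0.89, -0.45], "grip": 0.6},
])

```text
invalid input at $.commands[0]: expected keys dr, translation, grip
```

Run:
```python
from h import *
t=bot.grab_frame("top")[:,:,::-1];s=bot.grab_frame("scene")[:,:,::-1]
a=cv2.resize(t[150:250,360:500],None,fx=4,fy=4,interpolation=cv2.INTER_CUBIC);b=cv2.resize(s[130:230,130:270],None,fx=4,fy=4,interpolation=cv2.INTER_CUBIC)
cv2.imwrite("pics/g1.png",cv2.resize(np.hstack([a,b]),(800,286)));print(bot.state()["position"],bot.state()["force"])
```

```text
[0.32949546 0.12887305 0.24807528] [-0.03569483  0.07327292  0.37141578]
```

View pics/g1.png

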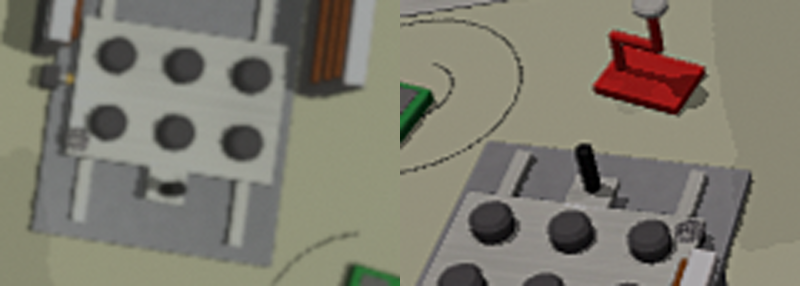

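The move was refused because it lacked "dr", so the arm did not move. The picture shows the handle standing clear, near (172,188) in the left crop and (587,168) in the right.

Call:
jog_arm([
  {"translation": [0.3155, -0.89, 0], "dr": [0, 0, 0], "grip": 0.6},
  {"translation": [0.3155, -0.89, 0], "dr": [0, 0, 0], "grip": 0.6},
  {"translation": [0.3155, -0.89, 0], "dr": [0, 0, 0], "grip": 0.6},
  {"translation": [0.3155, -0.89, 0], "dr": [0, 0, 0], "grip": 0.6},
  {"translation": [0.3155, -0.89, 0], "dr": [0, 0, 0], "grip": 0.6},
  {"translation": [0.3155, -0.89, 0], "dr": [0, 0, 0], "grip": 0.6},
  {"translation": [0.3155, -0.89, 0], "dr": [0, 0, 0], "grip": 0.6},
  {"translation": [0.3155, -0.89, 0], "dr": [0, 0, 0], "grip": 0.6},
  {"translation": [0.3155, -0.89, -0.1], "dr": [0, 0, 0], "grip": 0.6},
  {"translation": [0.3155, -0.89, -0.2], "dr": [0, 0, 0], "grip": 0.6},
  {"translation": [0.3155, -0.89, -0.25], "dr": [0, 0, 0], "grip": 0.6},
  {"translation": [0.3155, -0.89, -0.3], "dr": [0, 0, 0], "grip": 0.6},
  {"translation": [0.3155, -0.89, -0.35], "dr": [0, 0, 0], "grip": 0.6},
  {"translation": [0.3155, -0.89, -0.4], "dr": [0, 0, 0], "grip": 0.6},
  {"translation": [0.3155, -0.89, -0.45], "dr": [0, 0, 0], "grip": 0.6},
  {"translation": [0.3155, -0.89, -0.45], "dr": [0, 0, 0], "grip": 0.6},
])

```text
time: 2.8
position: [0.4545, -0.2244, 0.0646]
tcp_rot: [[-0.989, 0.149, -0.006], [0.149, 0.989, 0.004], [0.007, 0.003, -1.0]]
force: [-0.5, 0.2, 0.1]
opening: 0.0514
grasp_force: 0.0
```

Call:
jog_arm([
  {"translation": [0, 0, 0], "dr": [0, 0, 0], "grip": 0},
  {"translation": [0, 0, 0], "dr": [0, 0, 0], "grip": 0},
  {"translation": [0, 0, 0], "dr": [0, 0, 0], "grip": 0},
  {"translation": [0, 0, 0], "dr": [0, 0, 0], "grip": 0},
  {"translation": [0, 0, 0], "dr": [0, 0, 0], "grip": 0},
  {"translation": [0, 0, 0], "dr": [0, 0, 0], "grip": 0},
])

```text
time: 3.4
position: [0.457, -0.2304, 0.0701]
tcp_rot: [[-0.988, 0.153, 0.002], [0.153, 0.988, -0.006], [-0.003, -0.005, -1.0]]
force: [-1.0, -5.1, -1.7]
opening: 0.0145
grasp_force: 58.4
```

Call:
jog_arm([
  {"translation": [-0.025, 0.004, 0], "dr": [0, 0, 0], "grip": 0},
  {"translation": [-0.05, 0.0075, 0], "dr": [0, 0, 0], "grip": 0},
  {"translation": [-0.075, 0.0115, 0], "dr": [0, 0, 0], "grip": 0},
  {"translation": [-0.1, 0.0155, 0], "dr": [0, 0, 0], "grip": 0},
  {"translation": [-0.1, 0.0155, 0], "dr": [0, 0, 0], "grip": 0},
  {"translation": [-0.1, 0.0155, 0], "dr": [0, 0, 0], "grip": 0},
])

```text
time: 4.0
position: [0.4161, -0.2241, 0.0701]
tcp_rot: [[-0.988, 0.154, 0.001], [0.154, 0.988, -0.006], [-0.001, -0.006, -1.0]]
force: [-1.3, -5.9, -0.8]
opening: 0.0147
grasp_force: 59.9
```

Call:
jog_arm([
  {"translation": [-0.02, 0.003, 0], "dr": [0, 0, 0], "grip": 0},
  {"translation": [-0.04, 0.006, 0], "dr": [0, 0, 0], "grip": 0},
  {"translation": [-0.04, 0.006, 0], "dr": [0, 0, 0], "grip": 0},
])

```text
time: 4.3
position: [0.4106, -0.2234, 0.0704]
tcp_rot: [[-0.988, 0.152, 0.026], [0.152, 0.988, -0.008], [-0.026, -0.004, -1.0]]
force: [26.6, -9.0, -20.9]
opening: 0.014
grasp_force: 59.8
```

Call:
jog_arm([
  {"translation": [0.02, -0.003, 0], "dr": [0, 0, 0], "grip": 0},
  {"translation": [0.02, -0.003, 0], "dr": [0, 0, 0], "grip": 0},
  {"translation": [0.02, -0.003, 0], "dr": [0, 0, 0], "grip": 0.6},
  {"translation": [0.02, -0.003, 0], "dr": [0, 0, 0], "grip": 0.6},
  {"translation": [0.02, -0.003, 0], "dr": [0, 0, 0], "grip": 0.6},
  {"translation": [0.02, -0.003, 0], "dr": [0, 0, 0], "grip": 0.6},
  {"translation": [0.02, -0.003, 0.05], "dr": [0, 0, 0], "grip": 0.6},
  {"translation": [0.02, -0.003, 0.15], "dr": [0, 0, 0], "grip": 0.6},
  {"translation": [-0.15, 0.25, 0.3], "dr": [0, 0, 0], "grip": 0.6},
  {"translation": [-0.2, 0.3, 0.45], "dr": [0, 0, 0], "grip": 0.6},
  {"translation": [-0.2, 0.3, 0.45], "dr": [0, 0, 0], "grip": 0.6},
  {"translation": [-0.2, 0.3, 0.45], "dr": [0, 0, 0], "grip": 0.6},
])

```text
time: 5.5
position: [0.3189, -0.0979, 0.25]
tcp_rot: [[-0.988, 0.152, 0.001], [0.152, 0.988, -0.0], [-0.001, 0.0, -1.0]]
force: [-0.1, -0.0, 0.4]
opening: 0.0508
grasp_force: 0.0
```

Run:
```python
from h import *
t=bot.grab_frame("top");s=bot.grab_frame("scene")
cv2.imwrite("pics/t2.png",t[:,:,::-1]);cv2.imwrite("pics/s2.png",s[:,:,::-1])
p0=np.array([.5524-.0455,-.2431+.007,-.1523])
P=spig(p0,.046)
B=[]
for n,im in(("top",t),("scene",s)):
    q=proj(n,P);b=(*(q.min(0)-16).astype(int),*(q.max(0)+16).astype(int))
    c=[x[0] for x in blobs(im,b,90)];B.append([c[np.linalg.norm(np.array(c)-k,axis=1).argmin()] for k in q])
r=fitsp(*B);print(r.x.round(4),abs(r.fun).max());p=r.x
print(spig(p,.036).round(4));print(bot.state()["position"],bot.state()["time"],bot.state()["joints"])
```

```text
[ 0.5067 -0.236  -0.1525  0.0433] 0.2764025424969532
[[ 0.4602 -0.3017  0.036 ]
 [ 0.4711 -0.2305  0.036 ]
 [ 0.482  -0.1593  0.036 ]
 [ 0.5313 -0.3126  0.036 ]
 [ 0.5423 -0.2414  0.036 ]
 [ 0.5532 -0.1703  0.036 ]]
[ 0.32014738 -0.09788671  0.25358497] 5.6 [-2.85645563e+01 -2.61883942e+01 -1.81283366e+01  9.75607320e+01
  3.96049930e-02 -1.99549114e+01]
```

Run:
```python
from h import *
top=[(328.6,143.6),(274.4,156.4),(219,176),(215.6,226.8),(327,203.6)]
sc=[(300.5,227.6),(367.6,216.2),(430,197.6),(422.9,158.1),(302.9,174.8)]
for n,a,b in zip("ABCDE",sc,top):
    for w in("both","top","scene"):
        print(n,w,least_squares(lambda X:np.r_[(proj("scene",np.r_[X,.15])-a).ravel()*(w!="top"),(proj("top",np.r_[X,.15])-b).ravel()*(w!="scene")],[.5,.1]).x.round(4))
```

```text
A both [0.6548 0.0436]
A top [0.6549 0.0426]
A scene [0.6547 0.0443]
B both [0.6211 0.1929]
B top [0.6196 0.1915]
B scene [0.6226 0.1938]
C both [0.5663 0.3434]
C top [0.5658 0.3427]
C scene [0.5668 0.3438]
D both [0.4295 0.3501]
D top [0.4271 0.3503]
D scene [0.434  0.3491]
E both [0.4911 0.0481]
E top [0.4897 0.0475]
E scene [0.4933 0.0486]
```

Call:
jog_arm([
  {"translation": [0.426, 0.366, 0], "dr": [0, 0, 0], "grip": 0.6},
  {"translation": [0.426, 0.366, 0], "dr": [0, 0, 0], "grip": 0.6},
  {"translation": [0.426, 0.366, 0], "dr": [0, 0, 0], "grip": 0.6},
  {"translation": [0.426, 0.366, 0], "dr": [0, 0, 0], "grip": 0.6},
  {"translation": [0.426, 0.366, 0], "dr": [0, 0, 0], "grip": 0.6},
  {"translation": [0.426, 0.366, 0], "dr": [0, 0, 0], "grip": 0.6},
  {"translation": [0.426, 0.366, -0.1], "dr": [0, 0, 0], "grip": 0.6},
  {"translation": [0.426, 0.366, -0.17], "dr": [0, 0, 0], "grip": 0.6},
  {"translation": [0.426, 0.366, -0.22], "dr": [0, 0, 0], "grip": 0.6},
  {"translation": [0.426, 0.366, -0.245], "dr": [0, 0, 0], "grip": 0.6},
  {"translation": [0.426, 0.366, -0.245], "dr": [0, 0, 0], "grip": 0.6},
  {"translation": [0.426, 0.366, -0.245], "dr": [0, 0, 0], "grip": 0.3},
  {"translation": [0.426, 0.366, -0.245], "dr": [0, 0, 0], "grip": 0},
  {"translation": [0.426, 0.366, -0.245], "dr": [0, 0, 0], "grip": 0},
  {"translation": [0.426, 0.366, -0.245], "dr": [0, 0, 0], "grip": 0},
  {"translation": [0.426, 0.366, -0.245], "dr": [0, 0, 0], "grip": 0},
], squeeze=40)

```text
time: 7.2
position: [0.4915, 0.047, 0.152]
tcp_rot: [[-0.988, 0.152, 0.003], [0.152, 0.988, -0.001], [-0.003, -0.0, -1.0]]
force: [0.1, -0.1, 4.4]
opening: 0.0258
grasp_force: 39.6
```

Call:
jog_arm([
  {"translation": [0, 0, 0.05], "dr": [0, 0, 0], "grip": 0},
  {"translation": [0, 0, 0.12], "dr": [0, 0, 0], "grip": 0},
  {"translation": [0, 0, 0.2], "dr": [0, 0, 0], "grip": 0},
  {"translation": [0, 0, 0.275], "dr": [0, 0, 0], "grip": 0},
  {"translation": [0.04, -0.14, 0.275], "dr": [0, 0, 0], "grip": 0},
  {"translation": [0.07, -0.25, 0.275], "dr": [0, 0, 0], "grip": 0},
  {"translation": [0.1, -0.35, 0.275], "dr": [0, 0, 0], "grip": 0},
  {"translation": [0.13, -0.45, 0.275], "dr": [0, 0, 0], "grip": 0},
  {"translation": [0.156, -0.5475, 0.275], "dr": [0, 0, 0], "grip": 0},
  {"translation": [0.156, -0.5475, 0.2], "dr": [0, 0, 0], "grip": 0},
  {"translation": [0.156, -0.5475, 0.1], "dr": [0, 0, 0], "grip": 0},
  {"translation": [0.156, -0.5475, 0.02], "dr": [0, 0, 0], "grip": 0},
  {"translation": [0.156, -0.5475, -0.05], "dr": [0, 0, 0], "grip": 0},
  {"translation": [0.156, -0.5475, -0.05], "dr": [0, 0, 0], "grip": 0},
  {"translation": [0.156, -0.5475, -0.05], "dr": [0, 0, 0], "grip": 0},
])

```text
time: 8.7
position: [0.5521, -0.1714, 0.1294]
tcp_rot: [[-0.988, 0.152, -0.002], [0.152, 0.988, 0.001], [0.003, 0.001, -1.0]]
force: [1.4, 0.8, -1.6]
opening: 0.0255
grasp_force: 39.8
```

Run:
```python
from h import *
t=bot.grab_frame("top")[:,:,::-1];s=bot.grab_frame("scene")[:,:,::-1]
a=cv2.resize(t[140:240,360:480],None,fx=4,fy=4,interpolation=cv2.INTER_CUBIC);b=cv2.resize(s[140:240,130:250],None,fx=4,fy=4,interpolation=cv2.INTER_CUBIC)
cv2.imwrite("pics/g3.png",cv2.resize(np.hstack([a,b]),(800,333)))
for i in range(3):
  st=bot.state();print(st["position"].round(4),st["force"].round(1))
```

```text
[ 0.5541 -0.1722  0.1325] [ 0.4  0.1 -0.8]
[ 0.5541 -0.1722  0.1325] [ 0.4  0.1 -0.8]
[ 0.5541 -0.1722  0.1325] [ 0.4  0.1 -0.8]
```

View pics/g3.png

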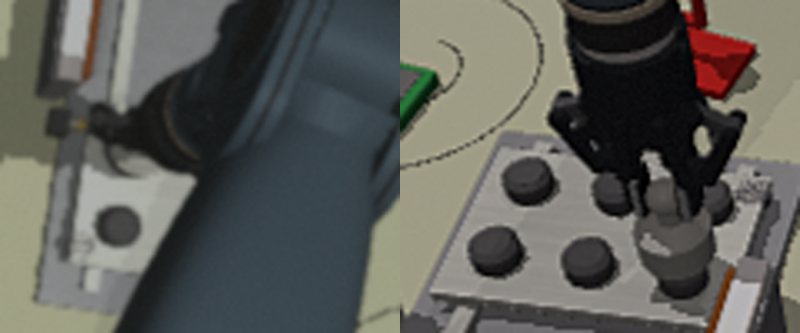

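The cap hangs at about (675,250), right over the far-left spigot at (683,278). Lowering it now.

Call:
jog_arm([
  {"translation": [0, 0, -0.015], "dr": [0, 0, 0], "grip": 0},
  {"translation": [0, 0, -0.025], "dr": [0, 0, 0], "grip": 0},
  {"translation": [0, 0, -0.035], "dr": [0, 0, 0], "grip": 0},
  {"translation": [0, 0, -0.045], "dr": [0, 0, 0], "grip": 0},
  {"translation": [0, 0, -0.055], "dr": [0, 0, 0], "grip": 0},
  {"translation": [0, 0, -0.065], "dr": [0, 0, 0], "grip": 0},
  {"translation": [0, 0, -0.075], "dr": [0, 0, 0], "grip": 0},
  {"translation": [0, 0, -0.08], "dr": [0, 0, 0], "grip": 0},
  {"translation": [0, 0, -0.08], "dr": [0, 0, 0], "grip": 0},
])

```text
time: 9.7
position: [0.553, -0.1718, 0.0984]
tcp_rot: [[-0.988, 0.152, 0.0], [0.152, 0.988, -0.0], [-0.0, -0.0, -1.0]]
force: [-0.5, -0.6, -1.8]
opening: 0.0257
grasp_force: 39.9
```

Call:
jog_arm([
  {"translation": [0, 0, 0], "dr": [0, 0, 0], "grip": 0.5},
  {"translation": [0, 0, 0], "dr": [0, 0, 0], "grip": 0.6},
  {"translation": [0, 0, 0], "dr": [0, 0, 0], "grip": 0.6},
  {"translation": [0, 0, 0.05], "dr": [0, 0, 0], "grip": 0.6},
  {"translation": [0, 0, 0.15], "dr": [0, 0, 0], "grip": 0.6},
  {"translation": [0, 0, 0.27], "dr": [0, 0, 0], "grip": 0.6},
  {"translation": [0, 0, 0.38], "dr": [0, 0, 0], "grip": 0.6},
  {"translation": [0.2545, 0.5375, 0.38], "dr": [0, 0, 0], "grip": 0.6},
  {"translation": [0.2545, 0.5375, 0.38], "dr": [0, 0, 0], "grip": 0.6},
  {"translation": [0.2545, 0.5375, 0.38], "dr": [0, 0, 0], "grip": 0.6},
  {"translation": [0.2545, 0.5375, 0.38], "dr": [0, 0, 0], "grip": 0.6},
  {"translation": [0.2545, 0.5375, 0.38], "dr": [0, 0, 0], "grip": 0.6},
  {"translation": [0.2545, 0.5375, 0.38], "dr": [0, 0, 0], "grip": 0.6},
  {"translation": [0.2545, 0.5375, 0.38], "dr": [0, 0, 0], "grip": 0.6},
])

```text
time: 11.1
position: [0.6549, 0.0441, 0.2499]
tcp_rot: [[-0.989, 0.15, -0.001], [0.15, 0.989, -0.001], [0.0, -0.001, -1.0]]
force: [-0.1, -0.2, -0.5]
opening: 0.0514
grasp_force: 0.0
```

Run:
```python
from h import *
t=bot.grab_frame("top")[:,:,::-1];s=bot.grab_frame("scene")[:,:,::-1]
a=cv2.resize(t[90:250,190:490],None,fx=2.6,fy=2.6,interpolation=cv2.INTER_CUBIC);b=cv2.resize(s[130:280,120:470],(780,334),interpolation=cv2.INTER_CUBIC)
im=np.vstack([a,b]);cv2.imwrite("pics/g4.png",im[:, :]if im.shape[0]<=600 else cv2.resize(im,None,fx=600/im.shape[0],fy=600/im.shape[0]))
st=bot.state();print(st["position"].round(4),st["force"].round(1),im.shape)
```

```text
[0.6545 0.0423 0.2505] [-0.3 -0.2  0.3] (750, 780, 3)
```

View pics/g4.png

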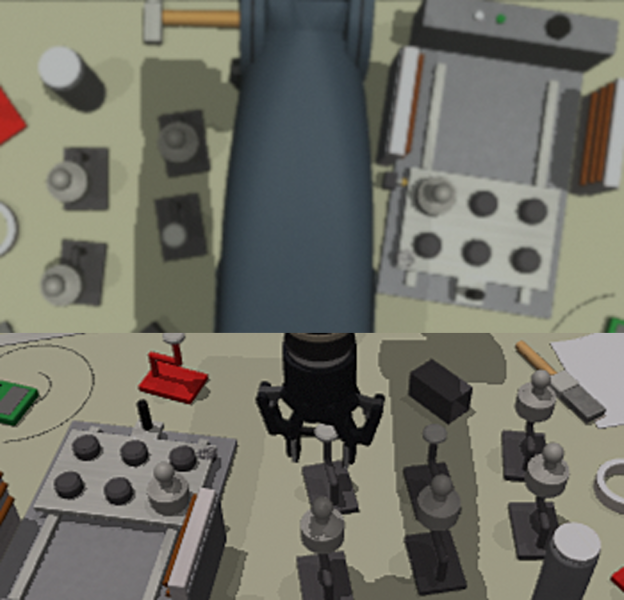

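The first cap sits upright on its spigot at (432,195), and the other caps are unchanged.

Call:
jog_arm([
  {"translation": [0, 0, -0.1], "dr": [0, 0, 0], "grip": 0.6},
  {"translation": [0, 0, -0.17], "dr": [0, 0, 0], "grip": 0.6},
  {"translation": [0, 0, -0.22], "dr": [0, 0, 0], "grip": 0.6},
  {"translation": [0, 0, -0.25], "dr": [0, 0, 0], "grip": 0.6},
  {"translation": [0, 0, -0.25], "dr": [0, 0, 0], "grip": 0.6},
  {"translation": [0, 0, -0.25], "dr": [0, 0, 0], "grip": 0.3},
  {"translation": [0, 0, -0.25], "dr": [0, 0, 0], "grip": 0},
  {"translation": [0, 0, -0.25], "dr": [0, 0, 0], "grip": 0},
  {"translation": [0, 0, -0.25], "dr": [0, 0, 0], "grip": 0},
  {"translation": [0, 0, -0.25], "dr": [0, 0, 0], "grip": 0},
])

```text
time: 12.2
position: [0.6559, 0.043, 0.1526]
tcp_rot: [[-0.988, 0.152, 0.004], [0.152, 0.988, -0.001], [-0.004, -0.0, -1.0]]
force: [-0.4, -0.7, 6.3]
opening: 0.0255
grasp_force: 39.7
```

Call:
jog_arm([
  {"translation": [0, 0, 0.05], "dr": [0, 0, 0], "grip": 0},
  {"translation": [0, 0, 0.12], "dr": [0, 0, 0], "grip": 0},
  {"translation": [0, 0, 0.2], "dr": [0, 0, 0], "grip": 0},
  {"translation": [0, 0, 0.275], "dr": [0, 0, 0], "grip": 0},
  {"translation": [-0.03, -0.08, 0.275], "dr": [0, 0, 0], "grip": 0},
  {"translation": [-0.07, -0.18, 0.275], "dr": [0, 0, 0], "grip": 0},
  {"translation": [-0.11, -0.28, 0.275], "dr": [0, 0, 0], "grip": 0},
  {"translation": [-0.15, -0.38, 0.275], "dr": [0, 0, 0], "grip": 0},
  {"translation": [-0.19, -0.48, 0.275], "dr": [0, 0, 0], "grip": 0},
  {"translation": [-0.23, -0.58, 0.275], "dr": [0, 0, 0], "grip": 0},
  {"translation": [-0.262, -0.665, 0.275], "dr": [0, 0, 0], "grip": 0},
  {"translation": [-0.282, -0.715, 0.275], "dr": [0, 0, 0], "grip": 0},
  {"translation": [-0.282, -0.715, 0.275], "dr": [0, 0, 0], "grip": 0},
  {"translation": [-0.282, -0.715, 0.2], "dr": [0, 0, 0], "grip": 0},
  {"translation": [-0.282, -0.715, 0.1], "dr": [0, 0, 0], "grip": 0},
  {"translation": [-0.282, -0.715, 0.02], "dr": [0, 0, 0], "grip": 0},
  {"translation": [-0.282, -0.715, -0.05], "dr": [0, 0, 0], "grip": 0},
  {"translation": [-0.282, -0.715, -0.05], "dr": [0, 0, 0], "grip": 0},
])

```text
time: 14.0
position: [0.5385, -0.2395, 0.1238]
tcp_rot: [[-0.988, 0.151, -0.01], [0.151, 0.989, 0.007], [0.011, 0.005, -1.0]]
force: [0.5, 0.7, -3.2]
opening: 0.0257
grasp_force: 39.6
```

Call:
jog_arm([
  {"translation": [0, 0, 0], "dr": [0, 0, 0], "grip": 0},
  {"translation": [0, 0, -0.015], "dr": [0, 0, 0], "grip": 0},
  {"translation": [0, 0, -0.025], "dr": [0, 0, 0], "grip": 0},
  {"translation": [0, 0, -0.035], "dr": [0, 0, 0], "grip": 0},
  {"translation": [0, 0, -0.045], "dr": [0, 0, 0], "grip": 0},
  {"translation": [0, 0, -0.055], "dr": [0, 0, 0], "grip": 0},
  {"translation": [0, 0, -0.065], "dr": [0, 0, 0], "grip": 0},
  {"translation": [0, 0, -0.075], "dr": [0, 0, 0], "grip": 0},
  {"translation": [0, 0, -0.08], "dr": [0, 0, 0], "grip": 0},
  {"translation": [0, 0, -0.08], "dr": [0, 0, 0], "grip": 0},
])

```text
time: 15.0
position: [0.542, -0.2428, 0.0987]
tcp_rot: [[-0.988, 0.152, 0.0], [0.152, 0.988, -0.0], [-0.0, 0.0, -1.0]]
force: [-0.5, 0.8, 0.9]
opening: 0.0257
grasp_force: 39.8
```

Call:
jog_arm([
  {"translation": [0, 0, 0], "dr": [0, 0, 0], "grip": 0.5},
  {"translation": [0, 0, 0], "dr": [0, 0, 0], "grip": 0.6},
  {"translation": [0, 0, 0], "dr": [0, 0, 0], "grip": 0.6},
  {"translation": [0, 0, 0.05], "dr": [0, 0, 0], "grip": 0.6},
  {"translation": [0, 0, 0.15], "dr": [0, 0, 0], "grip": 0.6},
  {"translation": [0, 0, 0.27], "dr": [0, 0, 0], "grip": 0.6},
  {"translation": [0, 0, 0.38], "dr": [0, 0, 0], "grip": 0.6},
  {"translation": [0.1, 0.9, 0.38], "dr": [0, 0, 0], "grip": 0.6},
  {"translation": [0.1, 0.9, 0.38], "dr": [0, 0, 0], "grip": 0.6},
  {"translation": [0.1, 0.9, 0.38], "dr": [0, 0, 0], "grip": 0.6},
  {"translation": [0.1, 0.9, 0.38], "dr": [0, 0, 0], "grip": 0.6},
  {"translation": [0.1, 0.9, 0.38], "dr": [0, 0, 0], "grip": 0.6},
  {"translation": [0.1, 0.9, 0.38], "dr": [0, 0, 0], "grip": 0.6},
  {"translation": [0.1, 0.9, 0.38], "dr": [0, 0, 0], "grip": 0.6},
  {"translation": [0.1, 0.9, 0.38], "dr": [0, 0, 0], "grip": 0.6},
  {"translation": [0.1, 0.9, 0.38], "dr": [0, 0, 0], "grip": 0.6},
])

```text
time: 16.6
position: [0.5818, 0.1193, 0.2501]
tcp_rot: [[-0.989, 0.148, -0.0], [0.148, 0.989, -0.0], [0.0, -0.0, -1.0]]
force: [0.2, 0.1, -1.4]
opening: 0.0511
grasp_force: 0.0
```

```bash
cat >> h.py <<'E'
def shifts():
    "how far each cap's picture patch has moved since the start"
    B=dict(A=((300,228),(329,144)),B=((368,216),(274,156)),C=((430,198),(219,176)),D=((423,158),(216,227)),E=((303,175),(327,204)))
    for i,n in enumerate(("scene","top")):
        im=bot.grab_frame(n)[:,:,::-1];ref=cv2.imread(f"pics/{n}0.png");cv2.imwrite(f"pics/now_{n}.png",im)
        for k,v in B.items():
            x,y=v[i];r=cv2.matchTemplate(np.ascontiguousarray(im[y-40:y+44,x-40:x+44]),ref[y-10:y+24,x-14:x+16],cv2.TM_CCOEFF_NORMED)
            _,s,_,l=cv2.minMaxLoc(r);print(n,k,round(s,2),l[0]-26,l[1]-30)
E
python3 -c "
from h import *
shifts();print(bot.state()['position'])"
```

```text
scene A 0.54 -1 -4
scene B 0.84 0 0
scene C 1.0 0 0
scene D 0.99 0 0
scene E 0.47 -15 -9
top A 0.65 0 -1
top B 0.43 27 13
top C 1.0 0 0
top D 1.0 0 0
top E 0.49 18 1
[0.58192092 0.11644479 0.25028601]
```

Call:
jog_arm([
  {"translation": [0.097, 0.189, 0], "dr": [0, 0, 0], "grip": 0.6},
  {"translation": [0.097, 0.189, 0], "dr": [0, 0, 0], "grip": 0.6},
  {"translation": [0.097, 0.189, 0], "dr": [0, 0, 0], "grip": 0.6},
  {"translation": [0.097, 0.189, -0.1], "dr": [0, 0, 0], "grip": 0.6},
  {"translation": [0.097, 0.189, -0.17], "dr": [0, 0, 0], "grip": 0.6},
  {"translation": [0.097, 0.189, -0.22], "dr": [0, 0, 0], "grip": 0.6},
  {"translation": [0.097, 0.189, -0.25], "dr": [0, 0, 0], "grip": 0.6},
  {"translation": [0.097, 0.189, -0.25], "dr": [0, 0, 0], "grip": 0.6},
  {"translation": [0.097, 0.189, -0.25], "dr": [0, 0, 0], "grip": 0.3},
  {"translation": [0.097, 0.189, -0.25], "dr": [0, 0, 0], "grip": 0},
  {"translation": [0.097, 0.189, -0.25], "dr": [0, 0, 0], "grip": 0},
  {"translation": [0.097, 0.189, -0.25], "dr": [0, 0, 0], "grip": 0},
  {"translation": [0.097, 0.189, -0.25], "dr": [0, 0, 0], "grip": 0},
])

```text
time: 18.0
position: [0.6219, 0.1924, 0.1526]
tcp_rot: [[-0.988, 0.152, 0.004], [0.152, 0.988, -0.001], [-0.004, -0.0, -1.0]]
force: [-0.6, -2.1, 5.6]
opening: 0.0255
grasp_force: 39.7
```

Call:
jog_arm([
  {"translation": [0, 0, 0.05], "dr": [0, 0, 0], "grip": 0},
  {"translation": [0, 0, 0.12], "dr": [0, 0, 0], "grip": 0},
  {"translation": [0, 0, 0.2], "dr": [0, 0, 0], "grip": 0},
  {"translation": [0, 0, 0.275], "dr": [0, 0, 0], "grip": 0},
  {"translation": [-0.01, -0.1, 0.275], "dr": [0, 0, 0], "grip": 0},
  {"translation": [-0.02, -0.2, 0.275], "dr": [0, 0, 0], "grip": 0},
  {"translation": [-0.03, -0.3, 0.275], "dr": [0, 0, 0], "grip": 0},
  {"translation": [-0.04, -0.4, 0.275], "dr": [0, 0, 0], "grip": 0},
  {"translation": [-0.06, -0.5, 0.275], "dr": [0, 0, 0], "grip": 0},
  {"translation": [-0.07, -0.6, 0.275], "dr": [0, 0, 0], "grip": 0},
  {"translation": [-0.08, -0.7, 0.275], "dr": [0, 0, 0], "grip": 0},
  {"translation": [-0.09, -0.8, 0.275], "dr": [0, 0, 0], "grip": 0},
  {"translation": [-0.1, -0.9, 0.275], "dr": [0, 0, 0], "grip": 0},
])

```text
time: 19.3
position: [0.5803, -0.168, 0.2591]
tcp_rot: [[-0.988, 0.152, -0.001], [0.152, 0.988, 0.002], [0.002, 0.002, -1.0]]
force: [1.0, 0.5, -2.4]
opening: 0.0255
grasp_force: 39.8
```

Call:
jog_arm([
  {"translation": [-0.035, -0.1, 0], "dr": [0, 0, 0], "grip": 0},
  {"translation": [-0.07, -0.2, 0], "dr": [0, 0, 0], "grip": 0},
  {"translation": [-0.105, -0.3, 0], "dr": [0, 0, 0], "grip": 0},
  {"translation": [-0.1245, -0.3665, 0], "dr": [0, 0, 0], "grip": 0},
  {"translation": [-0.1245, -0.3665, 0], "dr": [0, 0, 0], "grip": 0},
  {"translation": [-0.1245, -0.3665, -0.1], "dr": [0, 0, 0], "grip": 0},
  {"translation": [-0.1245, -0.3665, -0.2], "dr": [0, 0, 0], "grip": 0},
  {"translation": [-0.1245, -0.3665, -0.28], "dr": [0, 0, 0], "grip": 0},
  {"translation": [-0.1245, -0.3665, -0.325], "dr": [0, 0, 0], "grip": 0},
  {"translation": [-0.1245, -0.3665, -0.325], "dr": [0, 0, 0], "grip": 0},
  {"translation": [-0.1245, -0.3665, -0.325], "dr": [0, 0, 0], "grip": 0},
  {"translation": [-0.1245, -0.3665, -0.34], "dr": [0, 0, 0], "grip": 0},
  {"translation": [-0.1245, -0.3665, -0.35], "dr": [0, 0, 0], "grip": 0},
  {"translation": [-0.1245, -0.3665, -0.36], "dr": [0, 0, 0], "grip": 0},
  {"translation": [-0.1245, -0.3665, -0.37], "dr": [0, 0, 0], "grip": 0},
  {"translation": [-0.1245, -0.3665, -0.38], "dr": [0, 0, 0], "grip": 0},
  {"translation": [-0.1245, -0.3665, -0.39], "dr": [0, 0, 0], "grip": 0},
  {"translation": [-0.1245, -0.3665, -0.4], "dr": [0, 0, 0], "grip": 0},
  {"translation": [-0.1245, -0.3665, -0.405], "dr": [0, 0, 0], "grip": 0},
  {"translation": [-0.1245, -0.3665, -0.405], "dr": [0, 0, 0], "grip": 0},
])

```text
time: 21.3
position: [0.531, -0.3138, 0.0987]
tcp_rot: [[-0.988, 0.152, 0.0], [0.152, 0.988, -0.0], [-0.0, -0.0, -1.0]]
force: [-0.6, 0.3, -0.6]
opening: 0.0255
grasp_force: 40.2
```

Call:
jog_arm([
  {"translation": [0, 0, 0], "dr": [0, 0, 0], "grip": 0.5},
  {"translation": [0, 0, 0], "dr": [0, 0, 0], "grip": 0.6},
  {"translation": [0, 0, 0], "dr": [0, 0, 0], "grip": 0.6},
  {"translation": [0, 0, 0.05], "dr": [0, 0, 0], "grip": 0.6},
  {"translation": [0, 0, 0.15], "dr": [0, 0, 0], "grip": 0.6},
  {"translation": [0, 0, 0.27], "dr": [0, 0, 0], "grip": 0.6},
  {"translation": [0, 0, 0.38], "dr": [0, 0, 0], "grip": 0.6},
  {"translation": [0, 0.95, 0.38], "dr": [0, 0, 0], "grip": 0.6},
  {"translation": [0, 0.95, 0.38], "dr": [0, 0, 0], "grip": 0.6},
  {"translation": [0, 0.95, 0.38], "dr": [0, 0, 0], "grip": 0.6},
  {"translation": [0, 0.95, 0.38], "dr": [0, 0, 0], "grip": 0.6},
  {"translation": [0, 0.95, 0.38], "dr": [0, 0, 0], "grip": 0.6},
  {"translation": [0, 0.95, 0.38], "dr": [0, 0, 0], "grip": 0.6},
  {"translation": [0, 0.95, 0.38], "dr": [0, 0, 0], "grip": 0.6},
  {"translation": [0, 0.95, 0.38], "dr": [0, 0, 0], "grip": 0.6},
  {"translation": [0, 0.95, 0.38], "dr": [0, 0, 0], "grip": 0.6},
])

```text
time: 22.9
position: [0.5307, 0.0701, 0.2508]
tcp_rot: [[-0.989, 0.146, 0.001], [0.146, 0.989, 0.001], [-0.001, 0.002, -1.0]]
force: [1.0, -0.7, -0.2]
opening: 0.0515
grasp_force: 0.0
```

```bash
python3 -c "
from h import *
shifts();print(bot.state()['position'])"
```

```text
scene A 0.56 -1 -4
scene B 0.56 21 14
scene C 1.0 0 0
scene D 0.99 0 0
scene E 0.42 0 -2
top A 0.54 17 -5
top B 0.57 0 0
top C 1.0 0 0
top D 1.0 0 0
top E 0.58 -13 2
[0.53097495 0.06663488 0.25058066]
```

Call:
jog_arm([
  {"translation": [0.0875, 0.6925, 0], "dr": [0, 0, 0], "grip": 0.6},
  {"translation": [0.0875, 0.6925, 0], "dr": [0, 0, 0], "grip": 0.6},
  {"translation": [0.0875, 0.6925, 0], "dr": [0, 0, 0], "grip": 0.6},
  {"translation": [0.0875, 0.6925, 0], "dr": [0, 0, 0], "grip": 0.6},
  {"translation": [0.0875, 0.6925, 0], "dr": [0, 0, 0], "grip": 0.6},
  {"translation": [0.0875, 0.6925, 0], "dr": [0, 0, 0], "grip": 0.6},
  {"translation": [0.0875, 0.6925, 0], "dr": [0, 0, 0], "grip": 0.6},
  {"translation": [0.0875, 0.6925, 0], "dr": [0, 0, 0], "grip": 0.6},
  {"translation": [0.0875, 0.6925, -0.1], "dr": [0, 0, 0], "grip": 0.6},
  {"translation": [0.0875, 0.6925, -0.17], "dr": [0, 0, 0], "grip": 0.6},
  {"translation": [0.0875, 0.6925, -0.22], "dr": [0, 0, 0], "grip": 0.6},
  {"translation": [0.0875, 0.6925, -0.25], "dr": [0, 0, 0], "grip": 0.6},
  {"translation": [0.0875, 0.6925, -0.25], "dr": [0, 0, 0], "grip": 0.6},
  {"translation": [0.0875, 0.6925, -0.25], "dr": [0, 0, 0], "grip": 0.3},
  {"translation": [0.0875, 0.6925, -0.25], "dr": [0, 0, 0], "grip": 0},
  {"translation": [0.0875, 0.6925, -0.25], "dr": [0, 0, 0], "grip": 0},
  {"translation": [0.0875, 0.6925, -0.25], "dr": [0, 0, 0], "grip": 0},
  {"translation": [0.0875, 0.6925, -0.25], "dr": [0, 0, 0], "grip": 0},
])

```text
time: 24.8
position: [0.5671, 0.3432, 0.1526]
tcp_rot: [[-0.988, 0.152, 0.004], [0.152, 0.988, 0.0], [-0.004, 0.001, -1.0]]
force: [1.3, -1.9, 6.0]
opening: 0.0254
grasp_force: 39.6
```

Call:
jog_arm([
  {"translation": [0, 0, 0.05], "dr": [0, 0, 0], "grip": 0},
  {"translation": [0, 0, 0.12], "dr": [0, 0, 0], "grip": 0},
  {"translation": [0, 0, 0.2], "dr": [0, 0, 0], "grip": 0},
  {"translation": [0, 0, 0.275], "dr": [0, 0, 0], "grip": 0},
  {"translation": [-0.01, -0.1, 0.275], "dr": [0, 0, 0], "grip": 0},
  {"translation": [-0.02, -0.2, 0.275], "dr": [0, 0, 0], "grip": 0},
  {"translation": [-0.03, -0.3, 0.275], "dr": [0, 0, 0], "grip": 0},
  {"translation": [-0.04, -0.4, 0.275], "dr": [0, 0, 0], "grip": 0},
  {"translation": [-0.06, -0.5, 0.275], "dr": [0, 0, 0], "grip": 0},
  {"translation": [-0.07, -0.6, 0.275], "dr": [0, 0, 0], "grip": 0},
  {"translation": [-0.08, -0.7, 0.275], "dr": [0, 0, 0], "grip": 0},
  {"translation": [-0.09, -0.8, 0.275], "dr": [0, 0, 0], "grip": 0},
  {"translation": [-0.1, -0.9, 0.275], "dr": [0, 0, 0], "grip": 0},
])

```text
time: 26.1
position: [0.5254, -0.0177, 0.2596]
tcp_rot: [[-0.988, 0.151, -0.001], [0.151, 0.988, 0.001], [0.001, 0.001, -1.0]]
force: [0.4, -0.1, -1.7]
opening: 0.0256
grasp_force: 39.6
```

Call:
jog_arm([
  {"translation": [-0.03, -0.1, 0], "dr": [0, 0, 0], "grip": 0},
  {"translation": [-0.06, -0.2, 0], "dr": [0, 0, 0], "grip": 0},
  {"translation": [-0.09, -0.3, 0], "dr": [0, 0, 0], "grip": 0},
  {"translation": [-0.11, -0.36, 0], "dr": [0, 0, 0], "grip": 0},
  {"translation": [-0.11, -0.36, 0], "dr": [0, 0, 0], "grip": 0},
  {"translation": [-0.11, -0.36, -0.1], "dr": [0, 0, 0], "grip": 0},
  {"translation": [-0.11, -0.36, -0.2], "dr": [0, 0, 0], "grip": 0},
  {"translation": [-0.11, -0.36, -0.28], "dr": [0, 0, 0], "grip": 0},
  {"translation": [-0.11, -0.36, -0.325], "dr": [0, 0, 0], "grip": 0},
  {"translation": [-0.11, -0.36, -0.325], "dr": [0, 0, 0], "grip": 0},
  {"translation": [-0.11, -0.36, -0.325], "dr": [0, 0, 0], "grip": 0},
  {"translation": [-0.11, -0.36, -0.34], "dr": [0, 0, 0], "grip": 0},
  {"translation": [-0.11, -0.36, -0.35], "dr": [0, 0, 0], "grip": 0},
  {"translation": [-0.11, -0.36, -0.36], "dr": [0, 0, 0], "grip": 0},
  {"translation": [-0.11, -0.36, -0.37], "dr": [0, 0, 0], "grip": 0},
  {"translation": [-0.11, -0.36, -0.38], "dr": [0, 0, 0], "grip": 0},
  {"translation": [-0.11, -0.36, -0.39], "dr": [0, 0, 0], "grip": 0},
  {"translation": [-0.11, -0.36, -0.4], "dr": [0, 0, 0], "grip": 0},
  {"translation": [-0.11, -0.36, -0.405], "dr": [0, 0, 0], "grip": 0},
  {"translation": [-0.11, -0.36, -0.405], "dr": [0, 0, 0], "grip": 0},
])

```text
time: 28.1
position: [0.4821, -0.161, 0.0988]
tcp_rot: [[-0.988, 0.152, 0.001], [0.152, 0.988, -0.0], [-0.001, -0.0, -1.0]]
force: [-0.8, -1.2, 1.8]
opening: 0.0255
grasp_force: 40.0
```

Call:
jog_arm([
  {"translation": [0, 0, 0], "dr": [0, 0, 0], "grip": 0.5},
  {"translation": [0, 0, 0], "dr": [0, 0, 0], "grip": 0.6},
  {"translation": [0, 0, 0], "dr": [0, 0, 0], "grip": 0.6},
  {"translation": [0, 0, 0.05], "dr": [0, 0, 0], "grip": 0.6},
  {"translation": [0, 0, 0.15], "dr": [0, 0, 0], "grip": 0.6},
  {"translation": [0, 0, 0.27], "dr": [0, 0, 0], "grip": 0.6},
  {"translation": [0, 0, 0.38], "dr": [0, 0, 0], "grip": 0.6},
  {"translation": [-0.1, 0.9, 0.38], "dr": [0, 0, 0], "grip": 0.6},
  {"translation": [-0.1, 0.9, 0.38], "dr": [0, 0, 0], "grip": 0.6},
  {"translation": [-0.1, 0.9, 0.38], "dr": [0, 0, 0], "grip": 0.6},
  {"translation": [-0.1, 0.9, 0.38], "dr": [0, 0, 0], "grip": 0.6},
  {"translation": [-0.1, 0.9, 0.38], "dr": [0, 0, 0], "grip": 0.6},
  {"translation": [-0.1, 0.9, 0.38], "dr": [0, 0, 0], "grip": 0.6},
  {"translation": [-0.1, 0.9, 0.38], "dr": [0, 0, 0], "grip": 0.6},
  {"translation": [-0.1, 0.9, 0.38], "dr": [0, 0, 0], "grip": 0.6},
  {"translation": [-0.1, 0.9, 0.38], "dr": [0, 0, 0], "grip": 0.6},
  {"translation": [-0.1, 0.9, 0.38], "dr": [0, 0, 0], "grip": 0.6},
])

```text
time: 29.8
position: [0.4421, 0.1985, 0.2502]
tcp_rot: [[-0.988, 0.152, -0.0], [0.152, 0.988, -0.001], [-0.0, -0.001, -1.0]]
force: [-0.0, -0.2, -0.0]
opening: 0.0511
grasp_force: 0.0
```

Run:
```python
from h import *
shifts();print(bot.state()['position'])
t=cv2.imread("pics/now_top.png");s=cv2.imread("pics/now_scene.png")
im=np.vstack([cv2.resize(t[140:240,370:490],(480,400))[:300],cv2.resize(s[150:225,130:250],(480,300))]);cv2.imwrite("pics/g5.png",im)
```

```text
scene A 0.56 -1 -4
scene B 0.48 0 -3
scene C 0.66 0 -2
scene D 0.85 0 0
scene E 0.49 -15 -9
top A 0.75 0 0
top B 0.72 0 0
top C 0.44 0 -4
top D 0.66 21 -21
top E 0.74 0 -1
[0.44232857 0.19771265 0.25034532]
```

View pics/g5.png

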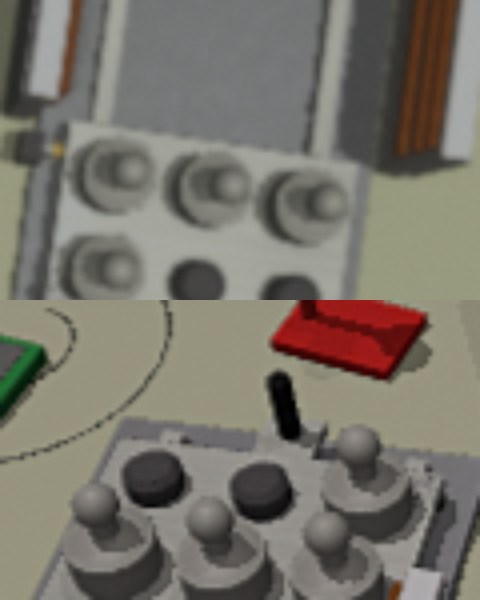

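Four caps sit upright on the spigots: top crop (125,170), (222,185), (318,200) and (110,268). Cap D has not moved.

Call:
jog_arm([
  {"translation": [-0.035, 0.379, 0], "dr": [0, 0, 0], "grip": 0.6},
  {"translation": [-0.035, 0.379, 0], "dr": [0, 0, 0], "grip": 0.6},
  {"translation": [-0.035, 0.379, 0], "dr": [0, 0, 0], "grip": 0.6},
  {"translation": [-0.035, 0.379, 0], "dr": [0, 0, 0], "grip": 0.6},
  {"translation": [-0.035, 0.379, 0], "dr": [0, 0, 0], "grip": 0.6},
  {"translation": [-0.035, 0.379, -0.1], "dr": [0, 0, 0], "grip": 0.6},
  {"translation": [-0.035, 0.379, -0.17], "dr": [0, 0, 0], "grip": 0.6},
  {"translation": [-0.035, 0.379, -0.22], "dr": [0, 0, 0], "grip": 0.6},
  {"translation": [-0.035, 0.379, -0.25], "dr": [0, 0, 0], "grip": 0.6},
  {"translation": [-0.035, 0.379, -0.25], "dr": [0, 0, 0], "grip": 0.6},
  {"translation": [-0.035, 0.379, -0.25], "dr": [0, 0, 0], "grip": 0.3},
  {"translation": [-0.035, 0.379, -0.25], "dr": [0, 0, 0], "grip": 0},
  {"translation": [-0.035, 0.379, -0.25], "dr": [0, 0, 0], "grip": 0},
  {"translation": [-0.035, 0.379, -0.25], "dr": [0, 0, 0], "grip": 0},
  {"translation": [-0.035, 0.379, -0.25], "dr": [0, 0, 0], "grip": 0},
])

```text
time: 31.4
position: [0.4289, 0.3509, 0.1523]
tcp_rot: [[-0.988, 0.152, 0.003], [0.152, 0.988, 0.0], [-0.003, 0.001, -1.0]]
force: [-0.1, -2.4, 6.5]
opening: 0.0257
grasp_force: 39.5
```

Call:
jog_arm([
  {"translation": [0, 0, 0.05], "dr": [0, 0, 0], "grip": 0},
  {"translation": [0, 0, 0.12], "dr": [0, 0, 0], "grip": 0},
  {"translation": [0, 0, 0.2], "dr": [0, 0, 0], "grip": 0},
  {"translation": [0, 0, 0.275], "dr": [0, 0, 0], "grip": 0},
  {"translation": [0, -0.1, 0.275], "dr": [0, 0, 0], "grip": 0},
  {"translation": [0.01, -0.2, 0.275], "dr": [0, 0, 0], "grip": 0},
  {"translation": [0.01, -0.3, 0.275], "dr": [0, 0, 0], "grip": 0},
  {"translation": [0.01, -0.4, 0.275], "dr": [0, 0, 0], "grip": 0},
  {"translation": [0.02, -0.5, 0.275], "dr": [0, 0, 0], "grip": 0},
  {"translation": [0.02, -0.6, 0.275], "dr": [0, 0, 0], "grip": 0},
  {"translation": [0.02, -0.7, 0.275], "dr": [0, 0, 0], "grip": 0},
  {"translation": [0.03, -0.8, 0.275], "dr": [0, 0, 0], "grip": 0},
  {"translation": [0.03, -0.9, 0.275], "dr": [0, 0, 0], "grip": 0},
  {"translation": [0.03, -0.95, 0.275], "dr": [0, 0, 0], "grip": 0},
])

```text
time: 32.8
position: [0.4397, -0.0315, 0.2594]
tcp_rot: [[-0.988, 0.155, -0.001], [0.155, 0.988, -0.0], [0.001, -0.0, -1.0]]
force: [0.4, 0.9, -3.1]
opening: 0.0256
grasp_force: 40.0
```

Call:
jog_arm([
  {"translation": [0.01, -0.1, 0], "dr": [0, 0, 0], "grip": 0},
  {"translation": [0.02, -0.2, 0], "dr": [0, 0, 0], "grip": 0},
  {"translation": [0.03, -0.3, 0], "dr": [0, 0, 0], "grip": 0},
  {"translation": [0.03, -0.4, 0], "dr": [0, 0, 0], "grip": 0},
  {"translation": [0.04, -0.5, 0], "dr": [0, 0, 0], "grip": 0},
  {"translation": [0.05, -0.6, 0], "dr": [0, 0, 0], "grip": 0},
  {"translation": [0.05, -0.685, 0], "dr": [0, 0, 0], "grip": 0},
  {"translation": [0.05, -0.685, 0], "dr": [0, 0, 0], "grip": 0},
  {"translation": [0.05, -0.685, -0.1], "dr": [0, 0, 0], "grip": 0},
  {"translation": [0.05, -0.685, -0.2], "dr": [0, 0, 0], "grip": 0},
  {"translation": [0.05, -0.685, -0.28], "dr": [0, 0, 0], "grip": 0},
  {"translation": [0.05, -0.685, -0.325], "dr": [0, 0, 0], "grip": 0},
  {"translation": [0.05, -0.685, -0.325], "dr": [0, 0, 0], "grip": 0},
  {"translation": [0.05, -0.685, -0.325], "dr": [0, 0, 0], "grip": 0},
])

```text
time: 34.2
position: [0.4599, -0.3023, 0.13]
tcp_rot: [[-0.988, 0.151, -0.001], [0.151, 0.988, 0.001], [0.001, 0.001, -1.0]]
force: [-0.3, -0.3, -1.8]
opening: 0.0258
grasp_force: 40.3
```

Call:
jog_arm([
  {"translation": [0, 0, -0.015], "dr": [0, 0, 0], "grip": 0},
  {"translation": [0, 0, -0.025], "dr": [0, 0, 0], "grip": 0},
  {"translation": [0, 0, -0.035], "dr": [0, 0, 0], "grip": 0},
  {"translation": [0, 0, -0.045], "dr": [0, 0, 0], "grip": 0},
  {"translation": [0, 0, -0.055], "dr": [0, 0, 0], "grip": 0},
  {"translation": [0, 0, -0.065], "dr": [0, 0, 0], "grip": 0},
  {"translation": [0, 0, -0.075], "dr": [0, 0, 0], "grip": 0},
  {"translation": [0, 0, -0.08], "dr": [0, 0, 0], "grip": 0},
  {"translation": [0, 0, -0.08], "dr": [0, 0, 0], "grip": 0},
])

```text
time: 35.1
position: [0.4603, -0.3034, 0.0989]
tcp_rot: [[-0.988, 0.152, 0.001], [0.152, 0.988, -0.001], [-0.001, -0.0, -1.0]]
force: [1.3, -0.4, 0.2]
opening: 0.0258
grasp_force: 40.5
```

Call:
jog_arm([
  {"translation": [0, 0, 0], "dr": [0, 0, 0], "grip": 0.5},
  {"translation": [0, 0, 0], "dr": [0, 0, 0], "grip": 0.6},
  {"translation": [0, 0, 0], "dr": [0, 0, 0], "grip": 0.6},
  {"translation": [0, 0, 0.05], "dr": [0, 0, 0], "grip": 0.6},
  {"translation": [0, 0, 0.15], "dr": [0, 0, 0], "grip": 0.6},
  {"translation": [0, 0, 0.27], "dr": [0, 0, 0], "grip": 0.6},
  {"translation": [0, 0, 0.38], "dr": [0, 0, 0], "grip": 0.6},
  {"translation": [-0.35, 0.5, 0.38], "dr": [0, 0, 0], "grip": 0.6},
  {"translation": [-0.35, 0.5, 0.38], "dr": [0, 0, 0], "grip": 0.6},
  {"translation": [-0.35, 0.5, 0.38], "dr": [0, 0, 0], "grip": 0.6},
  {"translation": [-0.35, 0.5, 0.38], "dr": [0, 0, 0], "grip": 0.6},
  {"translation": [-0.35, 0.5, 0.38], "dr": [0, 0, 0], "grip": 0.6},
  {"translation": [-0.35, 0.5, 0.38], "dr": [0, 0, 0], "grip": 0.6},
  {"translation": [-0.35, 0.5, 0.38], "dr": [0, 0, 0], "grip": 0.6},
])

```text
time: 36.5
position: [0.3199, -0.103, 0.2508]
tcp_rot: [[-0.989, 0.151, 0.002], [0.151, 0.989, -0.002], [-0.002, -0.001, -1.0]]
force: [1.0, -0.2, -0.1]
opening: 0.0511
grasp_force: 0.0
```

Run:
```python
from h import *
t=bot.grab_frame("top")[:,:,::-1];s=bot.grab_frame("scene")[:,:,::-1]
im=np.vstack([cv2.resize(t[90:250,190:490],(640,341)),cv2.resize(s[145:265,120:450],(640,233))]);cv2.imwrite("pics/g6.png",im)
print(bot.state()["position"],bot.state()["time"])
```

```text
[ 0.32049658 -0.10385687  0.25049926] 36.6
```

View pics/g6.png

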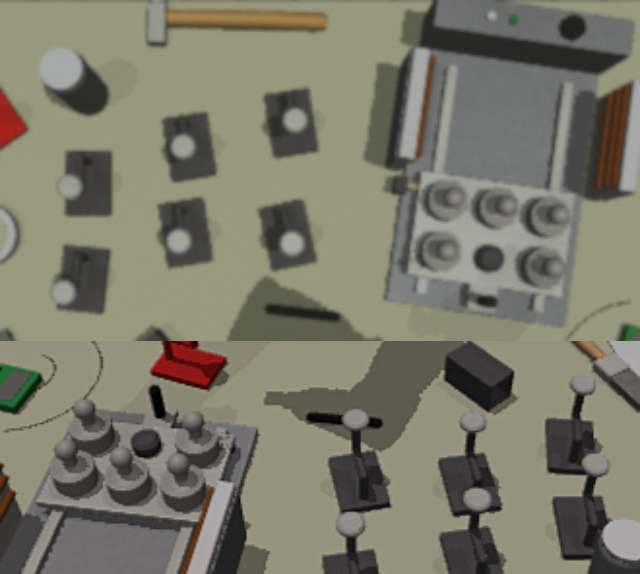

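All five caps are seated, with the centre-near spigot at (489,258) left free. All six stands are upright and empty. Now the handle.

Call:
jog_arm([
  {"translation": [0.2275, -0.3025, 0], "dr": [0, 0, 0], "grip": 0.6},
  {"translation": [0.2275, -0.3025, 0], "dr": [0, 0, 0], "grip": 0.6},
  {"translation": [0.2275, -0.3025, 0], "dr": [0, 0, 0], "grip": 0.6},
  {"translation": [0.2275, -0.3025, 0], "dr": [0, 0, 0], "grip": 0.6},
  {"translation": [0.2275, -0.3025, 0], "dr": [0, 0, 0], "grip": 0.6},
  {"translation": [0.2275, -0.3025, -0.1], "dr": [0, 0, 0], "grip": 0.6},
  {"translation": [0.2275, -0.3025, -0.2], "dr": [0, 0, 0], "grip": 0.6},
  {"translation": [0.2275, -0.3025, -0.3], "dr": [0, 0, 0], "grip": 0.6},
  {"translation": [0.2275, -0.3025, -0.36], "dr": [0, 0, 0], "grip": 0.6},
  {"translation": [0.2275, -0.3025, -0.42], "dr": [0, 0, 0], "grip": 0.6},
  {"translation": [0.2275, -0.3025, -0.455], "dr": [0, 0, 0], "grip": 0.6},
  {"translation": [0.2275, -0.3025, -0.455], "dr": [0, 0, 0], "grip": 0.6},
  {"translation": [0.2275, -0.3025, -0.455], "dr": [0, 0, 0], "grip": 0.3},
  {"translation": [0.2275, -0.3025, -0.455], "dr": [0, 0, 0], "grip": 0},
  {"translation": [0.2275, -0.3025, -0.455], "dr": [0, 0, 0], "grip": 0},
  {"translation": [0.2275, -0.3025, -0.455], "dr": [0, 0, 0], "grip": 0},
  {"translation": [0.2275, -0.3025, -0.455], "dr": [0, 0, 0], "grip": 0},
], squeeze=70)

```text
time: 38.3
position: [0.4123, -0.2237, 0.0705]
tcp_rot: [[-0.988, 0.151, 0.004], [0.151, 0.988, 0.001], [-0.003, 0.002, -1.0]]
force: [-0.2, 5.2, 5.6]
opening: 0.0144
grasp_force: 68.6
```

Call:
jog_arm([
  {"translation": [0.006, -0.001, 0], "dr": [0, 0, 0], "grip": 0},
  {"translation": [0.015, -0.0023, 0], "dr": [0, 0, 0], "grip": 0},
  {"translation": [0.027, -0.0041, 0], "dr": [0, 0, 0], "grip": 0},
  {"translation": [0.04, -0.0061, 0], "dr": [0, 0, 0], "grip": 0},
  {"translation": [0.053, -0.0081, 0], "dr": [0, 0, 0], "grip": 0},
  {"translation": [0.066, -0.0101, 0], "dr": [0, 0, 0], "grip": 0},
  {"translation": [0.079, -0.0121, 0], "dr": [0, 0, 0], "grip": 0},
  {"translation": [0.092, -0.0141, 0], "dr": [0, 0, 0], "grip": 0},
  {"translation": [0.105, -0.0161, 0], "dr": [0, 0, 0], "grip": 0},
  {"translation": [0.118, -0.0181, 0], "dr": [0, 0, 0], "grip": 0},
  {"translation": [0.131, -0.0201, 0], "dr": [0, 0, 0], "grip": 0},
  {"translation": [0.144, -0.0221, 0], "dr": [0, 0, 0], "grip": 0},
  {"translation": [0.157, -0.0241, 0], "dr": [0, 0, 0], "grip": 0},
  {"translation": [0.17, -0.0261, 0], "dr": [0, 0, 0], "grip": 0},
  {"translation": [0.183, -0.0281, 0], "dr": [0, 0, 0], "grip": 0},
  {"translation": [0.196, -0.0301, 0], "dr": [0, 0, 0], "grip": 0},
  {"translation": [0.209, -0.0321, 0], "dr": [0, 0, 0], "grip": 0},
  {"translation": [0.222, -0.0341, 0], "dr": [0, 0, 0], "grip": 0},
  {"translation": [0.23, -0.0353, 0], "dr": [0, 0, 0], "grip": 0},
  {"translation": [0.23, -0.0353, 0], "dr": [0, 0, 0], "grip": 0},
])

```text
time: 40.3
position: [0.505, -0.2379, 0.0705]
tcp_rot: [[-0.988, 0.151, 0.005], [0.151, 0.988, 0.001], [-0.004, 0.001, -1.0]]
force: [1.6, 3.8, 4.1]
opening: 0.0143
grasp_force: 68.4
```

Call:
jog_arm([
  {"translation": [0.004, -0.0006, 0], "dr": [0, 0, 0], "grip": 0},
  {"translation": [0.008, -0.0012, 0], "dr": [0, 0, 0], "grip": 0},
  {"translation": [0.012, -0.0018, 0], "dr": [0, 0, 0], "grip": 0},
  {"translation": [0.016, -0.0025, 0], "dr": [0, 0, 0], "grip": 0},
  {"translation": [0.02, -0.0031, 0], "dr": [0, 0, 0], "grip": 0},
  {"translation": [0.024, -0.0037, 0], "dr": [0, 0, 0], "grip": 0},
  {"translation": [0.028, -0.0043, 0], "dr": [0, 0, 0], "grip": 0},
  {"translation": [0.032, -0.0049, 0], "dr": [0, 0, 0], "grip": 0},
  {"translation": [0.036, -0.0055, 0], "dr": [0, 0, 0], "grip": 0},
  {"translation": [0.04, -0.0061, 0], "dr": [0, 0, 0], "grip": 0},
  {"translation": [0.044, -0.0068, 0], "dr": [0, 0, 0], "grip": 0},
  {"translation": [0.048, -0.0074, 0], "dr": [0, 0, 0], "grip": 0},
  {"translation": [0.052, -0.008, 0], "dr": [0, 0, 0], "grip": 0},
  {"translation": [0.056, -0.0086, 0], "dr": [0, 0, 0], "grip": 0},
  {"translation": [0.06, -0.0092, 0], "dr": [0, 0, 0], "grip": 0},
  {"translation": [0.064, -0.0098, 0], "dr": [0, 0, 0], "grip": 0},
  {"translation": [0.07, -0.0107, 0], "dr": [0, 0, 0], "grip": 0},
  {"translation": [0.07, -0.0107, 0], "dr": [0, 0, 0], "grip": 0},
])

```text
time: 42.1
position: [0.5302, -0.2418, 0.0705]
tcp_rot: [[-0.988, 0.152, -0.001], [0.152, 0.988, 0.001], [0.002, 0.001, -1.0]]
force: [-5.7, 5.0, 10.2]
opening: 0.014
grasp_force: 69.0
```

Call:
jog_arm([
  {"translation": [0, 0, 0], "dr": [0, 0, 0], "grip": 0.3},
  {"translation": [0, 0, 0], "dr": [0, 0, 0], "grip": 0.6},
  {"translation": [0, 0, 0], "dr": [0, 0, 0], "grip": 0.6},
  {"translation": [0, 0, 0], "dr": [0, 0, 0], "grip": 0.6},
  {"translation": [0, 0, 0.05], "dr": [0, 0, 0], "grip": 0.6},
  {"translation": [0, 0, 0.15], "dr": [0, 0, 0], "grip": 0.6},
  {"translation": [0, 0, 0.27], "dr": [0, 0, 0], "grip": 0.6},
  {"translation": [0, 0, 0.4], "dr": [0, 0, 0], "grip": 0.6},
  {"translation": [-0.5, 0.4, 0.45], "dr": [0, 0, 0], "grip": 0.6},
  {"translation": [-0.5, 0.4, 0.45], "dr": [0, 0, 0], "grip": 0.6},
  {"translation": [-0.5, 0.4, 0.45], "dr": [0, 0, 0], "grip": 0.6},
  {"translation": [-0.5, 0.4, 0.45], "dr": [0, 0, 0], "grip": 0.6},
  {"translation": [-0.5, 0.4, 0.45], "dr": [0, 0, 0], "grip": 0.6},
  {"translation": [-0.5, 0.4, 0.45], "dr": [0, 0, 0], "grip": 0.6},
  {"translation": [-0.5, 0.4, 0.45], "dr": [0, 0, 0], "grip": 0.6},
])

```text
time: 43.6
position: [0.3307, -0.0823, 0.249]
tcp_rot: [[-0.988, 0.151, 0.003], [0.151, 0.988, -0.002], [-0.003, -0.001, -1.0]]
force: [1.1, -0.1, 0.7]
opening: 0.0512
grasp_force: 0.0
```

Run:
```python
from h import *
t=bot.grab_frame("top")[:,:,::-1];s=bot.grab_frame("scene")[:,:,::-1]
im=np.vstack([cv2.resize(t[90:250,190:490],(640,341)),cv2.resize(s[145:265,120:450],(640,233))]);cv2.imwrite("pics/g7.png",im)
b=cv2.imread("pics/top0.png")
p=np.array([.5067+.9884*.12,-.236-.1517*.12,-.1525]);print("expected free spigot px",proj("top",spig(p,.0433))[1])
print([x[0].round(2) for x in blobs(np.ascontiguousarray(t[:,:,::-1]),(400,140,445,190),90)])
```

```text
expected free spigot px [423.88566722 171.90619853]
[array([403.02, 143.1 ]), array([420.64, 150.66]), array([427.5 , 146.16]), array([442.53, 152.79]), array([423.85, 171.96]), array([440.76, 175.87])]
```

View pics/g7.png

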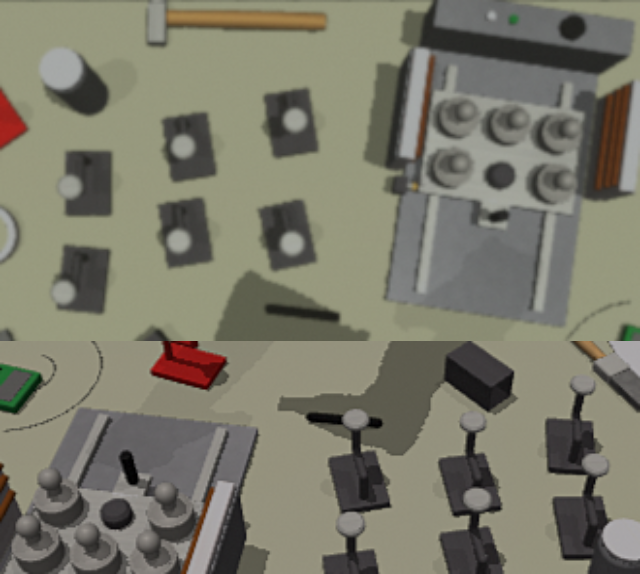

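The carriage is home: the free spigot is at px (423.85,171.96), against (423.89,171.91) expected for 0.120 m of travel. All five caps are still seated and the stands upright.

```bash
python3 -c "
from bench import bot
print(bot.sign_off())"
```

```text
the job is handed in; nothing more can be done
None
```

The job is handed in: the carriage was drawn out, all five caps present were seated on spigots, and the loaded carriage was pushed past the catch to about 0.120 m, with the stands upright and the bystanders not touched; no verdict came back.

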